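# Press the lid onto a packed rice box and snap its four side clips shut

## Robot

A 6-joint arm with a two-finger parallel gripper is mounted at the origin on the work surface. World frame = base frame: x ahead of the robot, y to its left, z up, the work surface at z = 0. Lengths are in mm, angles in rad, forces in N, time in s.
With the tool pointing down it reaches from about 275 to 850 mm from the base axis. Payload 19 kg.
Tool frame: the origin (TCP) lies at the very end of the fingers, on their centre line; the grasp point (between the pads) lies 19 mm behind it; z points along the fingers, y is the line along which they close (so a half turn about z gives the same grasp; the last joint's range is limited). The gripper opens to 85 mm and grips with 20 to 120 N. Pads are 22 mm wide; open, the fingers measure 114 mm over their backs; the gripper's body (76 mm by 85 mm) begins 54 mm behind the grasp point. The pads swing forward as they close: fully open they stand 13 mm farther back than shut.
Start: joints at [-1.255, 0.15, 1.437, -0, 1.554, -0.134], TCP at [249.972, -517.788, 231.267] pointing down, gripper open.
Joint ranges: [-2.8, 2.8], [-0.68, 2.1], [0.12, 2.68], [-1.39, 4.53], [0.16, 2.79], [-2.81, 2.81]. Speed limits (rad/s): [1.89, 1.89, 2.22, 3.01, 3.01, 3.01].

## Interface

Orientations are given as a rotation vector (axis times angle).
In Python, from workcell import * gives the robot as it stands. The module is installed in compiled form; this text tells all that it offers.
- The arm moves only by the tool carry_out, never from a script. Its argument "rows" is a list of rows, each an object of numbers: "dx", "dy", "dz": the shift along the tool's x, y, z in mm; "rx", "ry", "rz": the turn, a rotation vector about the tool's x, y, z in rad. In form: [{"dx": .., "dy": .., "dz": .., "rx": .., "ry": .., "rz": ..}, ...]. A call has 1 to 5 rows; each row shifts and turns the commanded pose from where the row before left it, along the tool's axes as they then stand; what a row does not reach is not made up. A row lasts 1/10 s, in which the tool goes at most 50 mm and 8.59 degrees, less where a joint would pass 70% of its speed; a pose out of reach is approached as far as the arm can. A call with a gripper value outside its range is refused whole. "gripper" is the gripper's target within -1 to 1 (shut at 1, half-way at 0, fully open at -1), set as the call begins (left out, the last holds). The fingers move at their own pace and stop on an object; "grip_force" is the grip in N (left out, the last holds). Time passes only in rows, so rows that do not move let the fingers close. It gives the time, the measured TCP pose, the force, the opening and the grip force at its end, in the units of the state.
- read_state(): the state, without advancing time (a new reading comes with each control period).
- snapshot(name): name is "side" or "top"; returns the picture (384x512x3 uint8, blue, green, red); there is no depth.
- get_calibration(name): a dict with "mtx" (3x3 intrinsics, pixels), "k1" (the pictures are not rectified: a ray, as slopes to the right and down, at radius r is drawn at 1 + k1 r^2 times it, then the intrinsics apply), "rvec" (rotation vector, rad) and "tvec" (3), from world to camera coordinates, as OpenCV has them. Camera axes: x right, y down, z forward; pixel columns grow to the right and rows downward; lengths in mm; the calibration is good to about 2 mm. A picture is of the moment at which its call begins. get_calibration takes no time and is no camera call.
- job_done(): hands the job in; it is judged then, once.
Trained networks look in the newest picture that a camera, given by its name, has taken for a name from the list of things; names that differ only in an ending like _2 or _b are one class to them, and where a whole thing is asked for, a point or a joint stands for the part that bears it (a point fixed in the world has none). Each returns a list of dicts, best first, with "p" (0 to 1); they miss things now and then, are a little off and sometimes report something else, mostly with a low value. They report only what shows in the picture. A call takes as long as a camera call.
- silhouettes(camera, name): "pixels" (384x512 bool, what is visible of it) and "pixel" ([row, column] in pixels, amid what is visible of it).
- pinpoint(camera, name): "pixel" ([row, column] in pixels: a listed point, or the origin of a listed thing).
The state is a dict: "clock": time; "joint_positions": joint angles; "qd": joint speeds; "joint_efforts": joint torques, N m; "position": TCP position; "tool_rot": TCP orientation; "wrist_force": force on the tool from outside, world axes, zero at the start; "ft_torque": the same for the moment, N m; "width": opening from 0.0 (shut) to 1.0 (fully open); "grip_force": force on a finger pad.
Only numpy, scipy, OpenCV 4.12 (cv2) and the standard library are available. Lean on these libraries where they do the work, as an engineer would, in place of code of your own. Each camera call takes 0.05 s, during which the arm holds its last target. There are 200 camera calls.

## Task

Close up the packed rice box: lift the lid by its handle, set it squarely on the box (do not drop it) and press it fully home against its seal, then flip the four side clips down, one after another, until each has snapped over its rib and stays shut. Push the clips only as hard as they need, leave the bowl, the cup and the paddle where they are, and let go of everything.

Things in the scene. Friction and masses are not known exactly. Their poses are not given: they have to be found in the camera images.
- box: Open frosted plastic box packed with pressed rice: 134 mm (x) by 190 (y) by 80 high, inside 128 by 184. Origin: centre of its underside. Heavy, does not slide; on the left or right half, up to 0.25 rad askew. Outside the middle of each wall, 62 mm up, is a 56 mm long, 4 mm thick latching rib. The thin walls bow in or out, each differently: a rib's outer edge stands 7.5 to 13.5 mm off the wall.
- lid: Loose white lid, about 0.35 kg, lying right way up on the other half, up to 0.4 rad askew. Plate 152 mm (x) by 208 (y) by 8, its top at z = 18; under it a 10 mm deep lip, 125.4 by 181.4 outside, drops inside the box walls (1.3 mm play a side, lower edges rounded), long side to long side, either way round. Origin: centre of the lip's underside; lid home = 70 mm above the box's origin.
- lid_seal (a point): Centre of the soft seal round the lip, 7 mm above the lid's origin. The seal bulges 0.8 mm past the box's inner walls: a lid just laid on rests about 6 mm too high or leans; 7 to 15 N straight down, on its handle or on the plate over the high side, pushes it home, its plate flat on the rim all round, where the seal keeps it.
- lid_handle (a point): Middle of the lid's bridge handle, 44 mm above the lid's origin. Bar along the lid's y: 100 mm long, 18 wide (lid x), 12 high, its top at z = 50 in the lid's frame, on an 18 by 12 mm post under each end; 20 mm free beneath it.
- clip_front (a joint): Clip on the lid's -x side: grey flap 46 mm wide, 3 thick, reaching 37 from its level hinge line along the lid's edge through (-79, 0, 16) mm in the lid's frame. 0 = level, negative = tipped up (starts so), 1.57 = straight down; a weak spring lifts it. Lid home: its hook meets the rib at 1.25 to 1.48, snaps over and the flap stays shut against the rib at 1.45 to 1.75, as the rib stands.
- clip_back (a joint): Clip on the lid's +x side: grey flap 46 mm wide, 3 thick, reaching 37 from its level hinge line along the lid's edge through (79, 0, 16) mm in the lid's frame. 0 = level, negative = tipped up (starts so), 1.57 = straight down; a weak spring lifts it. Lid home: its hook meets the rib at 1.25 to 1.48, snaps over and the flap stays shut against the rib at 1.45 to 1.75, as the rib stands.
- clip_left (a joint): Clip on the lid's +y side: grey flap 46 mm wide, 3 thick, reaching 37 from its level hinge line along the lid's edge through (0, 107, 16) mm in the lid's frame. 0 = level, negative = tipped up (starts so), 1.57 = straight down; a weak spring lifts it. Lid home: its hook meets the rib at 1.25 to 1.48, snaps over and the flap stays shut against the rib at 1.45 to 1.75, as the rib stands.
- clip_right (a joint): Clip on the lid's -y side: grey flap 46 mm wide, 3 thick, reaching 37 from its level hinge line along the lid's edge through (0, -107, 16) mm in the lid's frame. 0 = level, negative = tipped up (starts so), 1.57 = straight down; a weak spring lifts it. Lid home: its hook meets the rib at 1.25 to 1.48, snaps over and the flap stays shut against the rib at 1.45 to 1.75, as the rib stands.
- clip_front_press (a point): Where to push the -x clip: middle of its outer (when open: upper) face, 30 mm from the hinge line; the free end is a 5 mm round bead, 1 mm proud. Pushed towards the box and a little down, 4 to 10 N snap it over the rib; then it is hard against the rib (over 40 N would break it). Dragged upward it lifts the lid. If the lid is not home, the hook misses and the clip springs up.
- clip_back_press (a point): Where to push the +x clip: middle of its outer (when open: upper) face, 30 mm from the hinge line; the free end is a 5 mm round bead, 1 mm proud. Pushed towards the box and a little down, 4 to 10 N snap it over the rib; then it is hard against the rib (over 40 N would break it). Dragged upward it lifts the lid. If the lid is not home, the hook misses and the clip springs up.
- clip_left_press (a point): Where to push the +y clip: middle of its outer (when open: upper) face, 30 mm from the hinge line; the free end is a 5 mm round bead, 1 mm proud. Pushed towards the box and a little down, 4 to 10 N snap it over the rib; then it is hard against the rib (over 40 N would break it). Dragged upward it lifts the lid. If the lid is not home, the hook misses and the clip springs up.
- clip_right_press (a point): Where to push the -y clip: middle of its outer (when open: upper) face, 30 mm from the hinge line; the free end is a 5 mm round bead, 1 mm proud. Pushed towards the box and a little down, 4 to 10 N snap it over the rib; then it is hard against the rib (over 40 N would break it). Dragged upward it lifts the lid. If the lid is not home, the hook misses and the clip springs up.
- soup_bowl: Bystander: dark red soup bowl, 104 mm across, 55 mm high, standing beyond the work, between box and lid. Origin: centre of its underside.
- measure_cup: Bystander: white plastic measuring cup, 66 mm across, 85 mm high, standing on the robot's side, between box and lid. Origin: centre of its underside.
- rice_paddle: Bystander: white plastic rice paddle, 210 mm long, lying flat near the robot on its left. Origin: its underside near its middle.

How it is judged:
By the outcome, as a careful person would: the job done as asked, in the order asked, and still so for the second after the job is handed in, with the robot touching nothing.
It also fails if it takes over 72 s, if anything falls off the work surface, if the arm or the gripper's body presses on something with over 40 N, if the wrist force passes 120 N, or if a joint passes its speed limit or range.

## Working session

There is one attempt and no reset: what is moved stays moved. The work goes in short steps, Python scripts to look and compute and a tool call to move; the robot and the scene stay as the last step left them, time stands still between calls to the robot, and variables do not carry over. Pictures are saved under pics/ and viewed, at most 10 in all, crops included, and the job is handed in when it is done.

Besides the shell and the picture viewer there is one more tool, called after "Emit:" by a JSON object that holds its "name" and its "arguments", one argument or row to a line. carry_out: Moves the arm, as the interface text tells. Its arguments: {"type":"object","properties":{"rows":{"type":"array","items":{"type":"object","properties":{"dx":{"type":"number"},"dy":{"type":"number"},"dz":{"type":"number"},"rx":{"type":"number"},"ry":{"type":"number"},"rz":{"type":"number"}}}},"gripper":{"type":"number"},"grip_force":{"type":"number"}},"required":["rows"]}

```bash
mkdir -p pics; cat > h.py <<'E'
from workcell import *
import numpy as np, cv2
from scipy.spatial.transform import Rotation as R
def cal(n):
    c=get_calibration(n); return np.array(c['mtx'],float),float(c['k1']),R.from_rotvec(np.ravel(c['rvec'])).as_matrix(),np.ravel(c['tvec']).astype(float)
def proj(n,P):
    K,k,Rm,t=cal(n); q=np.atleast_2d(P)@Rm.T+t; s=q[:,:2]/q[:,2:]; s=s*(1+k*(s**2).sum(1,keepdims=True))
    return s*[K[0,0],K[1,1]]+K[:2,2]   # u,v
def ray(n,uv):
    K,k,Rm,t=cal(n); d=(np.array(uv,float)-K[:2,2])/[K[0,0],K[1,1]]; s=d.copy()
    for _ in range(20): s=d/(1+k*(s@s))
    v=Rm.T@np.array([s[0],s[1],1]); return -Rm.T@t, v/np.linalg.norm(v)
def atz(n,rc,z):
    o,v=ray(n,(rc[1],rc[0])); return o+v*(z-o[2])/v[2]
def tri(obs):
    A=np.zeros((3,3));b=np.zeros(3)
    for n,rc in obs:
        o,v=ray(n,(rc[1],rc[0])); M=np.eye(3)-np.outer(v,v); A+=M;b+=M@o
    return np.linalg.solve(A,b)
E
python3 - <<'E'
from h import *
ims=[]
for n in('top','side'):
    im=snapshot(n); cv2.imwrite(f'pics/{n}0.png',im)
    K,k,Rm,t=cal(n); print(n,K.round(1).tolist(),k,(-Rm.T@t).round(0),Rm[2].round(2))
    for th in ['box','lid','lid_handle','lid_seal','clip_front_press','clip_back_press','clip_left_press','clip_right_press','soup_bowl','measure_cup','rice_paddle']:
        print(th,[(np.round(d['pixel'],1).tolist(),round(d['p'],2)) for d in pinpoint(n,th)[:3]])
s=read_state();print({k:np.round(v,3).tolist() for k,v in s.items()})
E
```

```text
top [[412.1, 0.0, 252.5], [0.0, 412.1, 199.3], [0.0, 0.0, 1.0]] -0.038284820795657266 [ 434.   18. 1136.] [ 0.08 -0.   -1.  ]
box [([205.6, 186.4], 0.68)]
lid [([197.9, 332.5], 0.81)]
lid_handle []
lid_seal [([196.1, 331.5], 0.69)]
clip_front_press [([232.2, 322.4], 0.55)]
clip_back_press [([158.5, 348.4], 0.49)]
clip_left_press [([181.9, 289.1], 0.54)]
clip_right_press [([213.8, 382.5], 0.66), ([232.6, 324.3], 0.29)]
soup_bowl [([133.9, 256.0], 0.7), ([204.7, 185.2], 0.56)]
measure_cup [([258.4, 252.4], 0.61)]
rice_paddle [([281.4, 150.3], 0.97), ([160.3, 348.7], 0.57)]
side [[479.0, 0.0, 259.2], [0.0, 479.0, 199.4], [0.0, 0.0, 1.0]] -0.15849457259552724 [384. 913. 572.] [ 0.12 -0.87 -0.48]
box [([282.1, 243.3], 0.81)]
lid [([186.9, 256.5], 0.93), ([194.4, 230.2], 0.52)]
lid_handle [([168.4, 255.7], 0.63)]
lid_seal [([179.7, 258.6], 0.62), ([185.3, 294.3], 0.5), ([281.4, 243.3], 0.41)]
clip_front_press [([183.9, 296.7], 0.7)]
clip_back_press [([164.2, 225.3], 0.41)]
clip_left_press [([194.3, 228.4], 0.6)]
clip_right_press [([156.6, 281.3], 0.64)]
soup_bowl [([219.5, 167.7], 0.59)]
measure_cup [([230.6, 321.9], 0.62)]
rice_paddle [([323.9, 359.0], 0.57)]
{'clock': 1.2, 'joint_positions': [-1.255, 0.151, 1.437, -0.0, 1.554, -0.134], 'qd': [0.001, -0.001, -0.001, -0.0, -0.001, 0.001], 'joint_efforts': [0.003, -71.279, -57.105, -0.0, 0.001, 0.0], 'position': [249.963, -517.788, 231.264], 'tool_rot': [-3.062, -0.701, 0.0], 'wrist_force': [0.433, 0.218, 0.352], 'ft_torque': [-0.015, -0.002, 0.014], 'grip_force': 0.0, 'width': 0.999}
```

View pics/top0.png

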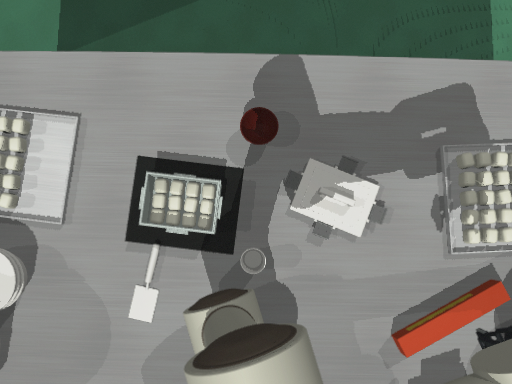

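View pics/side0.png

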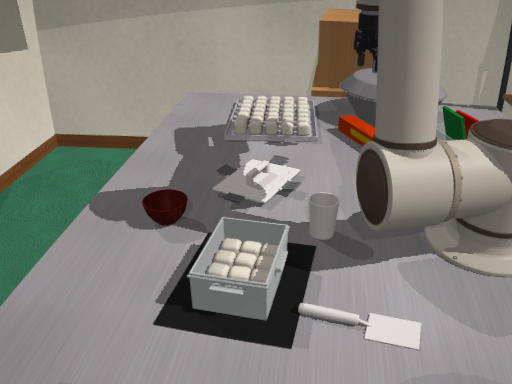

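The top view shows the box on a black mat around (row 203, col 182). The lid is at (198, 335) with grey clips around it, and the bowl and cup stand between them. Next I fit the box and lid poses.

```bash
cat > fit.py <<'E'
from h import *
from scipy.optimize import minimize
S=8
def pts(p,L,z0=0):
    c,s=np.cos(p[2]),np.sin(p[2]); L=np.atleast_2d(L)
    return np.c_[p[0]+c*L[:,0]-s*L[:,1],p[1]+s*L[:,0]+c*L[:,1],L[:,2]+z0]
def rect(w,l,z): return np.array([[a*w/2,b*l/2,z] for a,b in((1,1),(1,-1),(-1,-1),(-1,1))])
def fill(polys):
    m=np.zeros((384,512),np.uint8)
    for q in polys: cv2.fillConvexPoly(m,np.round(cv2.convexHull(q.astype(np.float32))*16).astype(np.int32),1,cv2.LINE_8,4)
    return m>0
def fit(masks,model,p0):
    def cost(x):
        p=[x[0],x[1],x[2]/200]; c=0
        for n,m in masks.items():
            r=fill([proj(n,P) for P in model(p)]); c+=1-(r&m).sum()/(r|m).sum()
        return c
    best=None
    for d in(-.1,0,.1):
        x0=[p0[0],p0[1],(p0[2]+d)*200]
        r=minimize(cost,x0,method='Nelder-Mead',options=dict(initial_simplex=np.array([x0]+[np.add(x0,12*e) for e in np.eye(3)]),xatol=.1,fatol=1e-4))
        if best is None or r.fun<best.fun: best=r
    return np.array([best.x[0],best.x[1],best.x[2]/200]),best.fun
E
cat > a.py <<'E'
from fit import *
im=cv2.imread('pics/top0.png'); 
M={}
for n in('top','side'):
    snapshot(n)
    for th in('box','lid'):
        d=silhouettes(n,th); M[n,th]=d[0]['pixels']; print(n,th,[(x['p'],int(x['pixels'].sum())) for x in d])
np.save('M.npy',M,allow_pickle=True)
rib=lambda:[np.array([[sx*67,a,62],[sx*77.5,a,62],[sx*67,b,62],[sx*77.5,b,62]]) for sx in(1,-1) for a,b in[(-28,28)]]+[np.array([[a,sx*95,62],[a,sx*105.5,62],[b,sx*95,62],[b,sx*105.5,62]]) for sx in(1,-1) for a,b in[(-28,28)]]
box=lambda p:[pts(p,np.r_[rect(134,190,0),rect(134,190,80)])]+[pts(p,r) for r in rib()]
b0=atz('top',(203,182),80)
for cams in(('top',),('side',),('top','side')):
    print('box',cams,fit({n:M[n,'box'] for n in cams},box,[b0[0],b0[1],-.05]))
l0=atz('top',(198,335),18)
g=im.min(2); w=((g>135)*255).astype(np.uint8); w[:,:270]=0; w[:,410:]=0; w[:140]=0; w[250:]=0
nc,lab,st,_=cv2.connectedComponentsWithStats(w); k=1+st[1:,4].argmax()
h=cv2.convexHull(np.argwhere(lab==k)[:,::-1].astype(np.int32)); print('rect',cv2.minAreaRect(h),len(h))
mm=np.zeros((384,512),np.uint8); cv2.fillConvexPoly(mm,h,1)
plate=lambda p:[pts(p,np.r_[rect(152,208,10),rect(152,208,18)])]
print('lid',fit({'top':mm>0},plate,[l0[0],l0[1],-.35]))
pb,_=fit({n:M[n,'box'] for n in('top','side')},box,[b0[0],b0[1],-.05]); pl,_=fit({'top':mm>0},plate,[l0[0],l0[1],-.35])
v=cv2.resize(im[130:260,120:400],None,fx=2.85,fy=2.85,interpolation=cv2.INTER_CUBIC)
for p,z in((pb,80),(pl,18)):
    q=(proj('top',pts(p,rect(134,190,80) if z==80 else rect(152,208,18)))+.5-[120,130])*2.85
    cv2.polylines(v,[q.astype(np.int32)],True,(0,0,255),1)
cv2.imwrite('pics/fit1.png',v)
E
python3 a.py
```

```text
top box [(0.93, 9425), (0.21, 488)]
top lid [(0.94, 5125)]
side box [(0.7, 129), (0.62, 14092)]
side lid [(0.98, 2603)]
box ('top',) (array([ 4.77359989e+02,  2.24753201e+02, -1.49392130e-03]), np.float64(0.5322015915119364))
box ('side',) (array([ 5.08003778e+02,  1.95080780e+02, -1.50000000e-01]), np.float64(1.0))Traceback (most recent call last):
  File "a.py", line 13, in <module>
    print('box',cams,fit({n:M[n,'box'] for n in cams},box,[b0[0],b0[1],-.05]))
                     ~~~^^^^^^^^^^^^^^^^^^^^^^^^^^^^^^^^^^^^^^^^^^^^^^^^^^^^^
  File "fit.py", line 21, in fit
    r=minimize(cost,x0,method='Nelder-Mead',options=dict(initial_simplex=np.array([x0]+[np.add(x0,12*e) for e in np.eye(3)]),xatol=.1,fatol=1e-4))
    res = _minimize_neldermead(fun, x0, args, callback, bounds=bounds,
                               **options)
    fsim[j] = func(sim[j])
              ~~~~^^^^^^^^
    fx = function(np.copy(x), *(wrapper_args + args))
  File "fit.py", line 16, in cost
    r=fill([proj(n,P) for P in model(p)]); c+=1-(r&m).sum()/(r|m).sum()
            ~~~~^^^^^
  File "h.py", line 7, in proj
    K,k,Rm,t=cal(n); q=np.atleast_2d(P)@Rm.T+t; s=q[:,:2]/q[:,2:]; s=s*(1+k*(s**2).sum(1,keepdims=True))
             ~~~^^^
  File "h.py", line 5, in cal
    c=get_calibration(n); return np.array(c['mtx'],float),float(c['k1']),R.from_rotvec(np.ravel(c['rvec'])).as_matrix(),np.ravel(c['tvec']).astype(float)
ValueError: time passes only in moves, steps and waits
```

```bash
python3 - <<'E'
import re
s=open('h.py').read()
s=s.replace("def cal(n):\n    c=get_calibration(n); return","import functools\n@functools.lru_cache(None)\ndef cal(n):\n    c=get_calibration(n); return")
open('h.py','w').write(s)
a=open('a.py').read()
i=a.index("M={}"); j=a.index("rib=")
a=a[:i]+'''c=im.max(2); w=((c>75)*255).astype(np.uint8); q=np.zeros_like(w); q[164:244,133:236]=1
w=w*q; nc,lab,st,_=cv2.connectedComponentsWithStats(w); k=1+st[1:,4].argmax(); h=cv2.findContours((lab==k).astype(np.uint8),0,2)[0]
mb=np.zeros((384,512),np.uint8); cv2.drawContours(mb,h,-1,1,-1); M={('top','box'):mb>0}; print(mb.sum(),st[k])
'''+a[j:]
a=a.replace("for cams in(('top',),('side',),('top','side')):","for cams in(('top',),):").replace("for n in('top','side')}","for n in('top',)}")
open('a.py','w').write(a)
E
python3 a.py
```

```text
4461 [ 138  171   85   64 4461]
box ('top',) (array([ 5.09390518e+02,  2.03885973e+02, -1.04648707e-01]), np.float64(0.028826815642458148))
rect ((339.5, 204.0), (90.0, 139.0), 90.0) 11
lid (array([ 4.94289447e+02, -2.01193261e+02, -2.26883841e-01]), np.float64(0.6063328293160188))
```

View pics/fit1.png

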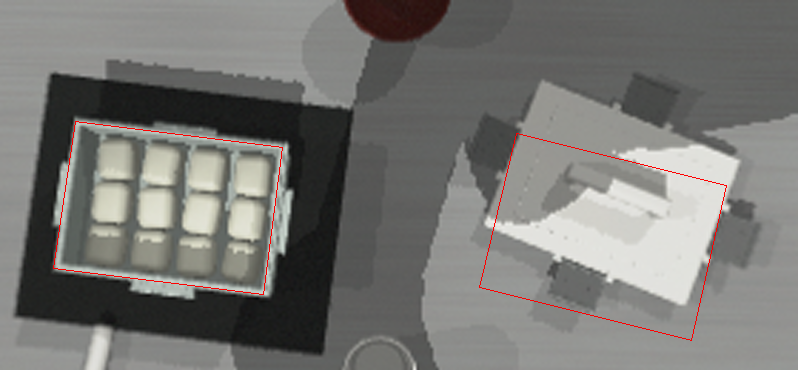

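Red box outline sits well on the box: its right and bottom strips are the outer walls seen below the rim. The lid fit failed because of the shadow. Its plate corners in this crop are (543,80), (739,155), (686,305) and (488,222), so I refit from those with edge refinement.

```bash
cat >> fit.py <<'E'
from scipy.optimize import least_squares
from scipy.ndimage import map_coordinates
def refine(n,im,p,w,l,z,gap,R0=4,it=4,fixpol=None):
    "fit rectangle pose to edges; samples outside |middle|<gap along each edge"
    g=cv2.cvtColor(im,cv2.COLOR_BGR2GRAY).astype(float); p=np.array(p,float)
    L=[]
    for s in(1,-1):
        L+=[([s*w/2,t],[s,0]) for t in np.linspace(-l/2+8,l/2-8,40) if abs(t)>gap]
        L+=[([t,s*l/2],[0,s]) for t in np.linspace(-w/2+8,w/2-8,30) if abs(t)>gap]
    A=np.array([a for a,_ in L]);N=np.array([b for _,b in L])
    for _ in range(it):
        P3=lambda p:proj(n,pts(p,np.c_[A,np.full(len(A),z)]))
        a=P3(p); nn=proj(n,pts(p,np.c_[A+N,np.full(len(A),z)]))-a; nn/=np.linalg.norm(nn,axis=1)[:,None]
        t=np.arange(-R0,R0+.01,.25); prof=np.array([map_coordinates(g,[a[:,1]+x*nn[:,1],a[:,0]+x*nn[:,0]],order=1) for x in t]).T
        gr=np.abs(prof[:,4:]-prof[:,:-4]); k=gr.argmax(1); d=t[k]+.5; ok=gr.max(1)>15
        tgt=a+nn*d[:,None]
        f=lambda x:((P3(x)-tgt)*nn).sum(1)[ok]
        r=least_squares(f,p,loss='soft_l1',f_scale=.4,x_scale=[1,1,.01]); p=r.x; R0=max(2,R0-1)
    return p,np.median(np.abs(f(p))),ok.sum()
def corners(n,uv,w,l,z,p0):
    Q=rect(w,l,z); return least_squares(lambda x:(proj(n,pts(x,Q))-uv).ravel(),p0,x_scale=[1,1,.01])
E
python3 - <<'E'
from fit import *
im=cv2.imread('pics/top0.png')
z=np.array([(543,80),(739,155),(686,305),(488,222)])/2.85+[120,130]-.5
r=corners('top',z,152,208,18,[500,-200,-.36]); print(r.x,r.fun.round(1))
p=refine('top',im,r.x,152,208,18,32); print(p)
# bounding check with predicted named points (z=~)
for c in('top','side'): print(c,proj(c,pts(p[0],[[0,0,44],[0,0,0],[0,137,16],[-109,0,16]])).round(1).tolist())
pb=refine('top',im,[509.4,203.9,-.1046],134,190,80,36,3); print('box',pb)
E
```

```text
[ 5.38742178e+02 -2.11288863e+02 -3.59907725e-01] [-0.6 -0.9  1.2  0.6  0.6 -0.3 -1.2  0.6]
(array([ 5.36239202e+02, -2.09761897e+02, -3.68952231e-01]), np.float64(0.24242103219310884), np.int64(84))
top [[336.4, 196.2], [333.1, 197.6], [287.8, 178.3], [319.8, 234.2]]
side [[258.0, 168.2], [258.1, 183.3], [230.8, 200.0], [295.7, 186.7]]
box (array([ 5.09923086e+02,  2.05309163e+02, -1.00753739e-01]), np.float64(0.8925272262523236), np.int64(72))
```

```bash
cat >> h.py <<'E'
def Rt(axang,tilt=0,tdir=0):
    "tool down, tool x at world angle axang; then tilted so that tool z leans toward world angle tdir by tilt"
    c,s=np.cos(axang),np.sin(axang); M=np.array([[c,s,0],[s,-c,0],[0,0,-1]])
    ax=np.cross([0,0,-1],[np.cos(tdir),np.sin(tdir),0])
    return R.from_rotvec(ax*tilt).as_matrix()@M
def plan(P,M,st=None,Pc=None,Mc=None):
    if Pc is None:
        st=st or read_state(); Pc=np.array(st['position']); Mc=R.from_rotvec(st['tool_rot']).as_matrix()
    d=Mc.T@(np.array(P)-Pc); rv=R.from_matrix(Mc.T@M).as_rotvec()
    print('tool shift',d.round(1),'turn',rv.round(3),'rows>=',np.ceil(max(np.linalg.norm(d)/50,np.linalg.norm(rv)/.149)))
E
python3 - <<'E'
from h import *
st=read_state(); M=R.from_rotvec(st['tool_rot']).as_matrix(); print(M.round(3)); print('x ang',np.arctan2(M[1,0],M[0,0]))
# tool x along lid y
for a in(np.pi/2-.367,-np.pi/2-.367):
    plan([536.5,-210,120],Rt(a)); plan([536.5,-210,25],Rt(a))
for n in('measure_cup','soup_bowl'): pass
print(atz('top',(258,253),85),atz('top',(126,259),55))
E
```

```text
[[ 0.901  0.435 -0.   ]
 [ 0.435 -0.901  0.   ]
 [ 0.    -0.    -1.   ]]
x ang 0.4497949042095397
tool shift [ 391.8 -152.6  111.3] turn [-0.    -0.    -0.754] rows>= 9.0
tool shift [ 391.8 -152.6  206.3] turn [-0.    -0.    -0.754] rows>= 10.0
tool shift [ 391.8 -152.6  111.3] turn [-0.     0.     2.388] rows>= 17.0
tool shift [ 391.8 -152.6  206.3] turn [-0.     0.     2.388] rows>= 17.0
[371.40796778  10.11687949  85.        ] [7.20002892e+02 1.43947487e-01 5.50000000e+01]
```

Emit:
{"name": "carry_out", "arguments": {
  "rows": [
    {"dx": 39.2, "dy": -15.3, "dz": 11},
    {"dx": 39.2, "dy": -15.3, "dz": 11},
    {"dx": 39.2, "dy": -15.3, "dz": 11},
    {"dx": 39.2, "dy": -15.3, "dz": 11},
    {"dx": 39.2, "dy": -15.3, "dz": 11}
  ],
  "gripper": -1
}}

```text
invalid input
```

Emit:
{"name": "carry_out", "arguments": {
  "rows": [
    {"dx": 39.2, "dy": -15.3, "dz": 11},
    {"dx": 39.2, "dy": -15.3, "dz": 11},
    {"dx": 39.2, "dy": -15.3, "dz": 11},
    {"dx": 39.2, "dy": -15.3, "dz": 11},
    {"dx": 39.2, "dy": -15.3, "dz": 11}
  ]
}}

```text
invalid input
```

Emit:
{"name": "carry_out", "arguments": {
  "rows": [
    {"rz": -0.15},
    {"rz": -0.15},
    {"rz": -0.15},
    {"rz": -0.15},
    {"rz": -0.15}
  ]
}}

```text
invalid input
```

```bash
python3 - <<'E'
from fit import *
s=read_state(); print(s['clock'],np.round(s['position'],1))
plan([536.5,-210,25],Rt(np.pi/2-.367))
for th in('lid_handle','lid'):
  for c in('side','top'):
    if th=='lid_handle': snapshot(c)
    print(th,c,[(np.round(d['pixel'],1).tolist(),round(d['p'],2)) for d in pinpoint(c,th)[:2]])
E
```

```text
1.5 [ 250.  -517.8  231.3]
tool shift [ 391.8 -152.6  206.3] turn [-0.    -0.    -0.754] rows>= 10.0
lid_handle side [([168.7, 256.0], 0.72), ([181.6, 257.6], 0.65)]
lid_handle top [([193.5, 336.0], 0.79), ([204.8, 185.9], 0.57)]
lid side [([181.9, 256.0], 0.84), ([180.4, 256.9], 0.25)]
lid top [([199.6, 331.4], 0.65)]
```

Emit:
{"name": "carry_out", "arguments": {
  "rows": [
    {"dx": 39.2, "dy": -15.3, "dz": 11, "rx": 0, "ry": 0, "rz": 0},
    {"dx": 39.2, "dy": -15.3, "dz": 11, "rx": 0, "ry": 0, "rz": 0},
    {"dx": 39.2, "dy": -15.3, "dz": 11, "rx": 0, "ry": 0, "rz": 0},
    {"dx": 39.2, "dy": -15.3, "dz": 11, "rx": 0, "ry": 0, "rz": 0},
    {"dx": 39.2, "dy": -15.3, "dz": 11, "rx": 0, "ry": 0, "rz": 0}
  ],
  "gripper": -1
}}

```text
clock: 2.3
position: [394.1, -362.3, 176.0]
tool_rot: [3.062, 0.7, 0.0]
wrist_force: [0.8, -1.1, -0.9]
width: 0.996
grip_force: 0.0
```

Emit:
{"name": "carry_out", "arguments": {
  "rows": [
    {"dx": 39.2, "dy": -15.3, "dz": 11, "rx": 0, "ry": 0, "rz": 0},
    {"dx": 39.2, "dy": -15.3, "dz": 11, "rx": 0, "ry": 0, "rz": 0},
    {"dx": 39.2, "dy": -15.3, "dz": 11, "rx": 0, "ry": 0, "rz": 0},
    {"dx": 39.2, "dy": -15.3, "dz": 11, "rx": 0, "ry": 0, "rz": 0},
    {"dx": 39.2, "dy": -15.3, "dz": 11, "rx": 0, "ry": 0, "rz": 0}
  ]
}}

```text
clock: 2.8
position: [537.5, -208.1, 121.0]
tool_rot: [3.062, 0.701, 0.0]
wrist_force: [0.9, -0.4, -0.5]
width: 1.001
grip_force: 0.0
```

Emit:
{"name": "carry_out", "arguments": {
  "rows": [
    {"dx": 0, "dy": 0, "dz": 0, "rx": 0, "ry": 0, "rz": -0.145},
    {"dx": 0, "dy": 0, "dz": 0, "rx": 0, "ry": 0, "rz": -0.145},
    {"dx": 0, "dy": 0, "dz": 0, "rx": 0, "ry": 0, "rz": -0.145},
    {"dx": 0, "dy": 0, "dz": 0, "rx": 0, "ry": 0, "rz": -0.145},
    {"dx": 0, "dy": 0, "dz": 0, "rx": 0, "ry": 0, "rz": -0.145}
  ]
}}

```text
clock: 3.3
position: [536.5, -209.5, 121.3]
tool_rot: [-2.61, -1.749, -0.0]
wrist_force: [-0.1, -0.5, 0.1]
width: 0.996
grip_force: 0.0
```

```bash
python3 - <<'E'
from fit import *
s=read_state(); print(s['clock'],np.round(s['position'],1))
plan([536.5,-210,25],Rt(np.pi/2-.367))
im=snapshot('side'); cv2.imwrite('pics/side1.png',im)
E
```

```text
3.3 [ 536.5 -209.5  121.3]
tool shift [-0.5  0.2 96.3] turn [-0.    -0.    -0.023] rows>= 2.0
```

Emit:
{"name": "carry_out", "arguments": {
  "rows": [
    {"dx": 0, "dy": 0, "dz": 25, "rx": 0, "ry": 0, "rz": -0.023},
    {"dx": 0, "dy": 0, "dz": 25, "rx": 0, "ry": 0, "rz": 0},
    {"dx": 0, "dy": 0, "dz": 22, "rx": 0, "ry": 0, "rz": 0},
    {"dx": 0, "dy": 0, "dz": 16, "rx": 0, "ry": 0, "rz": 0},
    {"dx": 0, "dy": 0, "dz": 8, "rx": 0, "ry": 0, "rz": 0}
  ]
}}

```text
clock: 3.85
position: [535.9, -209.3, 23.8]
tool_rot: [-2.596, -1.767, 0.001]
wrist_force: [0.3, -0.9, 0.5]
width: 0.997
grip_force: 0.0
```

Emit:
{"name": "carry_out", "arguments": {
  "rows": [
    {"dx": 0, "dy": 0, "dz": 0, "rx": 0, "ry": 0, "rz": 0},
    {"dx": 0, "dy": 0, "dz": 0, "rx": 0, "ry": 0, "rz": 0},
    {"dx": 0, "dy": 0, "dz": 0, "rx": 0, "ry": 0, "rz": 0},
    {"dx": 0, "dy": 0, "dz": 0, "rx": 0, "ry": 0, "rz": 0},
    {"dx": 0, "dy": 0, "dz": 0, "rx": 0, "ry": 0, "rz": 0}
  ],
  "gripper": 1,
  "grip_force": 60
}}

```text
clock: 4.35
position: [536.8, -209.7, 26.1]
tool_rot: [2.594, 1.77, 0.001]
wrist_force: [-0.9, -0.1, 5.2]
width: 0.197
grip_force: 58.3
```

Emit:
{"name": "carry_out", "arguments": {
  "rows": [
    {"dx": 0, "dy": 0, "dz": 0, "rx": 0, "ry": 0, "rz": 0},
    {"dx": 0, "dy": 0, "dz": 0, "rx": 0, "ry": 0, "rz": 0},
    {"dx": 0, "dy": 0, "dz": 0, "rx": 0, "ry": 0, "rz": 0},
    {"dx": 0, "dy": 0, "dz": 0, "rx": 0, "ry": 0, "rz": 0},
    {"dx": 0, "dy": 0, "dz": 0, "rx": 0, "ry": 0, "rz": 0}
  ]
}}

```text
clock: 4.85
position: [536.8, -209.7, 26.1]
tool_rot: [2.594, 1.77, 0.001]
wrist_force: [-1.2, 0.3, 7.3]
width: 0.193
grip_force: 58.8
```

Emit:
{"name": "carry_out", "arguments": {
  "rows": [
    {"dx": 0, "dy": 0, "dz": -10, "rx": 0, "ry": 0, "rz": 0},
    {"dx": 0, "dy": 0, "dz": -20, "rx": 0, "ry": 0, "rz": 0},
    {"dx": 0, "dy": 0, "dz": -30, "rx": 0, "ry": 0, "rz": 0},
    {"dx": 0, "dy": 0, "dz": -40, "rx": 0, "ry": 0, "rz": 0},
    {"dx": 0, "dy": 0, "dz": -40, "rx": 0, "ry": 0, "rz": 0}
  ]
}}

```text
clock: 5.35
position: [536.0, -209.3, 167.1]
tool_rot: [-2.594, -1.771, 0.0]
wrist_force: [0.4, -0.4, -2.0]
width: 0.194
grip_force: 59.2
```

```bash
python3 - <<'E'
from fit import *
s=read_state(); print(s['clock'],np.round(s['position'],1),s['wrist_force'],s['width'])
M=R.from_rotvec(s['tool_rot']).as_matrix(); print('x ang',np.arctan2(M[1,0],M[0,0])-np.pi/2)
plan([509.6,204.5,165],Rt(np.pi/2-.103))
E
```

```text
5.35 [ 536.  -209.3  167.1] [ 0.38816193 -0.4012221  -1.99333078] 0.19359442550440115
x ang -0.3730660940143793
tool shift [ 375.7 -175.4    2.3] turn [-0.001 -0.    -0.27 ] rows>= 9.0
```

Lid held. Carry it over the box.

Emit:
{"name": "carry_out", "arguments": {
  "rows": [
    {"dx": 20, "dy": -9.4, "dz": 0, "rx": 0, "ry": 0, "rz": 0},
    {"dx": 30, "dy": -14, "dz": 0, "rx": 0, "ry": 0, "rz": 0},
    {"dx": 35, "dy": -16.3, "dz": 0, "rx": 0, "ry": 0, "rz": 0},
    {"dx": 35, "dy": -16.3, "dz": 0, "rx": 0, "ry": 0, "rz": 0},
    {"dx": 35, "dy": -16.3, "dz": 0, "rx": 0, "ry": 0, "rz": 0}
  ]
}}

```text
clock: 5.85
position: [525.1, -37.5, 165.9]
tool_rot: [2.595, 1.77, 0.0]
wrist_force: [1.2, 0.6, -3.6]
width: 0.196
grip_force: 59.2
```

Emit:
{"name": "carry_out", "arguments": {
  "rows": [
    {"dx": 35, "dy": -16.3, "dz": 0, "rx": 0, "ry": 0, "rz": 0},
    {"dx": 35, "dy": -16.3, "dz": 0, "rx": 0, "ry": 0, "rz": 0},
    {"dx": 35, "dy": -16.3, "dz": 0, "rx": 0, "ry": 0, "rz": 0},
    {"dx": 35, "dy": -16.3, "dz": 0, "rx": 0, "ry": 0, "rz": 0},
    {"dx": 35, "dy": -16.3, "dz": 0, "rx": 0, "ry": 0, "rz": 0}
  ]
}}

```text
clock: 6.35
position: [513.0, 155.3, 166.0]
tool_rot: [2.595, 1.771, 0.001]
wrist_force: [0.6, 0.3, -2.7]
width: 0.194
grip_force: 59.2
```

Emit:
{"name": "carry_out", "arguments": {
  "rows": [
    {"dx": 25, "dy": -12, "dz": 0, "rx": 0, "ry": 0, "rz": 0},
    {"dx": 15, "dy": -7, "dz": 0, "rx": 0, "ry": 0, "rz": 0},
    {"dx": 5.7, "dy": -2.5, "dz": 0, "rx": 0, "ry": 0, "rz": -0.09},
    {"dx": 0, "dy": 0, "dz": 0, "rx": 0, "ry": 0, "rz": -0.09},
    {"dx": 0, "dy": 0, "dz": 0, "rx": 0, "ry": 0, "rz": -0.09}
  ]
}}

```text
clock: 6.85
position: [509.8, 204.5, 165.8]
tool_rot: [-2.328, -2.109, 0.0]
wrist_force: [-0.2, 0.5, -3.1]
width: 0.201
grip_force: 59.1
```

Emit:
{"name": "carry_out", "arguments": {
  "rows": [
    {"dx": 0, "dy": 0, "dz": 0, "rx": 0, "ry": 0, "rz": 0},
    {"dx": 0, "dy": 0, "dz": 0, "rx": 0, "ry": 0, "rz": 0}
  ]
}}

```text
clock: 7.05
position: [510.0, 204.1, 165.7]
tool_rot: [2.336, 2.101, 0.0]
wrist_force: [0.1, -0.5, -3.9]
width: 0.2
grip_force: 59.2
```

```bash
cat > b.py <<'E'
from fit import *
import sys
tag=sys.argv[1]
s=read_state(); print(s['clock'],np.round(s['position'],1),np.round(s['wrist_force'],1),s['width'])
M=R.from_rotvec(s['tool_rot']).as_matrix(); ya=np.arctan2(M[1,0],M[0,0])-np.pi/2; print('yaw',ya)
im=snapshot('top'); cv2.imwrite(f'pics/top{tag}.png',im); sd=snapshot('side'); cv2.imwrite(f'pics/side{tag}.png',sd)
z=s['position'][2]-25+18
p=refine('top',im,[s['position'][0],s['position'][1],ya],152,208,z,32,5); print(p)
ps=refine('side',sd,[s['position'][0],s['position'][1],ya],152,208,z,32,5); print('side',ps)
v=[]
for n,i,q in(('top',im,p[0]),('side',sd,ps[0])):
    uv=proj(n,pts(q,rect(152,208,z))); c=uv.mean(0).astype(int); x0,y0=np.clip(c-[85,85],0,None); 
    w=cv2.resize(i[y0:y0+190,x0:x0+190],(395,395)); k=395/190
    if len(sys.argv)>2: cv2.polylines(w,[((uv+.5-[x0,y0])*k).astype(np.int32)],True,(0,0,255),1)
    v.append(w)
cv2.imwrite(f'pics/c{tag}.png',np.hstack(v))
E
python3 b.py 2 o
```

```text
7.05 [510.  204.1 165.7] [ 0.1 -0.5 -3.9] 0.2001764086271104
yaw -0.10584368866008154
(array([ 5.08083760e+02,  1.99168527e+02, -9.99839351e-02]), np.float64(0.3611919612073996), np.int64(56))
side (array([ 5.07941504e+02,  2.11009691e+02, -1.04679633e-01]), np.float64(0.21800946186519307), np.int64(61))
```

View pics/c2.png

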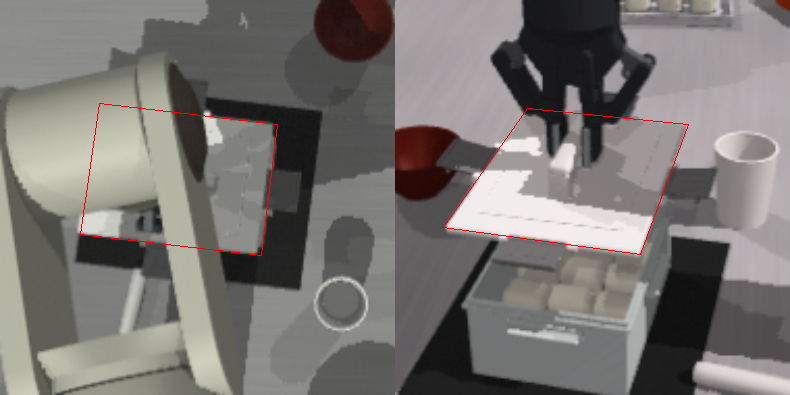

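Left: the arm hides half of the lid. Right: the lid is over the box, the outline follows its plate, and the clips are tipped up. Next is a joint two-camera fit of lid and box, so that calibration bias cancels.

```bash
cat >> fit.py <<'E'
def joint(ims,p0,w,l,gap,R0=5,it=5,only=None):
    "p=(x,y,yaw,z of rectangle); edges in several pictures; only={cam:[edges]} edges among +x,-x,+y,-y"
    p=np.array(p0,float); A=[];N=[];E=[]
    for s,e in((1,'+'),(-1,'-')):
        for t in np.linspace(-l/2+8,l/2-8,40):
            if abs(t)>gap: A.append([s*w/2,t]);N.append([s,0]);E.append(e+'x')
        for t in np.linspace(-w/2+8,w/2-8,30):
            if abs(t)>gap: A.append([t,s*l/2]);N.append([0,s]);E.append(e+'y')
    A=np.array(A);N=np.array(N);E=np.array(E)
    for _ in range(it):
        D=[]
        for n,im in ims.items():
            g=cv2.GaussianBlur(cv2.cvtColor(im,cv2.COLOR_BGR2GRAY),(3,3),0).astype(float)
            sel=np.isin(E,only[n]) if only and n in only else np.ones(len(E),bool)
            a_,n_=A[sel],N[sel]; P3=lambda p,a_=a_,n=n:proj(n,pts(p,np.c_[a_,np.full(len(a_),p[3])]))
            a=P3(p); nn=proj(n,pts(p,np.c_[a_+n_,np.full(len(a_),p[3])]))-a; nn/=np.linalg.norm(nn,axis=1)[:,None]
            t=np.arange(-R0,R0+.01,.25); prof=np.array([map_coordinates(g,[a[:,1]+x*nn[:,1],a[:,0]+x*nn[:,0]],order=1) for x in t]).T
            gr=np.abs(prof[:,4:]-prof[:,:-4]); k=gr.argmax(1); ok=gr.max(1)>12
            D.append((P3,(a+nn*(t[k]+.5)[:,None])[ok],nn[ok],ok,E[sel][ok],n))
        f=lambda x:np.concatenate([((P(x)[ok]-tg)*nn).sum(1) for P,tg,nn,ok,_,_ in D])
        r=least_squares(f,p,loss='soft_l1',f_scale=.4,x_scale=[1,1,.01,1]); p=r.x; R0=max(2,R0-1)
    i=0
    for P,tg,nn,ok,e,n in D:
        v=((P(p)[ok]-tg)*nn).sum(1); print('  ',n,{q:(int((e==q).sum()),round(float(np.median(v[e==q])),2)) for q in np.unique(e)})
    return p.round(3)
E
cat > c.py <<'E'
from fit import *
T2,S2,T0,S0=[cv2.imread(f'pics/{n}.png') for n in('top2','side2','top0','side0')]
print('lid',joint({'top':T2,'side':S2},[509,204,-.104,158],152,208,32,only={'top':['-y','-x']}))
print('lid side only-y/top',joint({'top':T2,'side':S2},[509,204,-.104,158],152,208,32,only={'top':['-y','-x'],'side':['+x','-x','+y']}))
print('lid0',joint({'top':T0,'side':S0},[536,-210,-.37,18],152,208,32))
print('box',joint({'top':T0,'side':S0},[509.5,204.5,-.103,80],134,190,36,only={'top':['+x','+y']}))
print('boxall',joint({'top':T0,'side':S0},[509.5,204.5,-.103,80],134,190,36,R0=3))
print('boxinner',joint({'top':T0,'side':S0},[509.5,204.5,-.103,80],128,184,36,R0=2))
E
python3 c.py
```

```text
top {np.str_('-x'): (22, -0.37), np.str_('-y'): (16, -0.74)}
   side {np.str_('+x'): (17, -0.78), np.str_('+y'): (16, -0.16), np.str_('-x'): (23, -0.23), np.str_('-y'): (5, 1.17)}
lid [ 5.09455e+02  2.01234e+02 -1.04000e-01  1.51176e+02]
   top {np.str_('-x'): (22, -0.35), np.str_('-y'): (16, -0.76)}
   side {np.str_('+x'): (17, -0.83), np.str_('+y'): (16, -0.13), np.str_('-x'): (23, -0.16)}
lid side only-y/top [ 5.09426e+02  2.01217e+02 -1.05000e-01  1.51181e+02]
   top {np.str_('+x'): (26, -0.04), np.str_('+y'): (16, 0.1), np.str_('-x'): (26, -0.06), np.str_('-y'): (16, -0.06)}
   side {np.str_('+x'): (26, -0.42), np.str_('+y'): (16, -1.18), np.str_('-x'): (26, -0.32), np.str_('-y'): (16, -0.19)}
lid0 [ 5.36931e+02 -2.10853e+02 -3.69000e-01  1.25670e+01]
   top {np.str_('+x'): (24, 0.04), np.str_('+y'): (12, -0.22)}
   side {np.str_('+x'): (24, 0.77), np.str_('+y'): (12, -0.26), np.str_('-x'): (24, 0.85), np.str_('-y'): (12, -0.28)}
box [ 5.12908e+02  2.03902e+02 -1.12000e-01  8.03170e+01]
   top {np.str_('+x'): (24, -0.25), np.str_('+y'): (12, 0.24), np.str_('-x'): (24, -1.5), np.str_('-y'): (12, 0.27)}
   side {np.str_('+x'): (24, 0.5), np.str_('+y'): (12, -0.3), np.str_('-x'): (24, 1.25), np.str_('-y'): (12, -0.2)}
boxall [ 5.12048e+02  2.04632e+02 -1.09000e-01  8.11060e+01]
   top {np.str_('+x'): (24, -1.25), np.str_('+y'): (12, -0.4), np.str_('-x'): (24, -0.26), np.str_('-y'): (12, -1.1)}
   side {np.str_('+x'): (24, -0.5), np.str_('+y'): (7, -0.74), np.str_('-x'): (24, -1.0), np.str_('-y'): (12, -0.01)}
boxinner [ 5.12185e+02  2.05498e+02 -1.03000e-01  8.38100e+01]
```

Emit:
{"name": "carry_out", "arguments": {
  "rows": [
    {"dx": 0, "dy": 0, "dz": 15, "rx": 0, "ry": 0, "rz": 0},
    {"dx": 0, "dy": 0, "dz": 18, "rx": 0, "ry": 0, "rz": 0},
    {"dx": 0, "dy": 0, "dz": 12, "rx": 0, "ry": 0, "rz": 0},
    {"dx": 0, "dy": 0, "dz": 7, "rx": 0, "ry": 0, "rz": 0},
    {"dx": 0, "dy": 0, "dz": 0, "rx": 0, "ry": 0, "rz": 0}
  ]
}}

```text
clock: 7.65
position: [509.7, 204.1, 112.2]
tool_rot: [-2.333, -2.103, 0.002]
wrist_force: [-0.1, -0.2, -2.3]
width: 0.198
grip_force: 59.1
```

```bash
cat > d.py <<'E'
from fit import *
s=read_state(); P=s['position']; print(s['clock'],np.round(P,1),np.round(s['wrist_force'],1))
T=snapshot('top'); cv2.imwrite('pics/top3.png',T); S=snapshot('side'); cv2.imwrite('pics/side3.png',S)
S0=cv2.imread('pics/side0.png')
print('lid side',refine('side',S,[P[0],P[1],-.105],152,208,P[2]-26+18,32,4))
print('lid top',refine('top',T,[P[0],P[1],-.105],152,208,P[2]-26+18,32,4))
print('box side',refine('side',S0,[510,204,-.105],134,190,80,36,3),refine('side',S,[510,204,-.105],134,190,80,36,3))
i=cv2.resize(S[175:325,175:315],None,fx=4,fy=4,interpolation=cv2.INTER_CUBIC)
for q,w,l,z,c in(([509.6,204.4,-.104],134,190,80,(0,255,0)),([P[0],P[1],-.105],152,208,P[2]-8,(0,0,255)),([P[0],P[1],-.105],152,208,P[2]-16,(255,0,255))):
    cv2.polylines(i,[((proj('side',pts(q,rect(w,l,z)))+.5-[175,175])*4).astype(np.int32)],True,c,1)
cv2.imwrite('pics/c3.png',i)
E
python3 d.py
```

```text
7.65 [509.7 204.1 112.2] [-0.1 -0.2 -2.3]
lid side (array([ 5.08891226e+02,  2.08438050e+02, -9.92954402e-02]), np.float64(0.3363202530260548), np.int64(71))
lid top (array([ 5.08236428e+02,  2.03449893e+02, -1.00488251e-01]), np.float64(0.25688551280881977), np.int64(56))
box side (array([ 5.13010872e+02,  2.03829081e+02, -1.15184108e-01]), np.float64(0.5730743134728826), np.int64(72)) (array([ 5.06310567e+02,  2.09856104e+02, -8.02967597e-02]), np.float64(0.3612089763466798), np.int64(28))
```

View pics/c3.png

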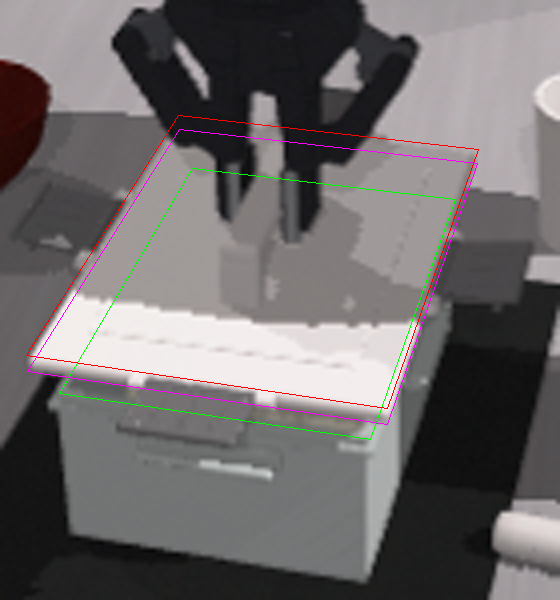

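The side crop shows the lid level over the box, laterally centred to about a millimetre, with the box rim corners near (50,403) and (380,445). I shift about 1.3 mm in x and y, then lower gently.

Emit:
{"name": "carry_out", "arguments": {
  "rows": [
    {"dx": 1.4, "dy": 1.2, "dz": 1, "rx": 0, "ry": 0, "rz": 0},
    {"dx": 0, "dy": 0, "dz": 2, "rx": 0, "ry": 0, "rz": 0},
    {"dx": 0, "dy": 0, "dz": 2, "rx": 0, "ry": 0, "rz": 0},
    {"dx": 0, "dy": 0, "dz": 1, "rx": 0, "ry": 0, "rz": 0},
    {"dx": 0, "dy": 0, "dz": 0, "rx": 0, "ry": 0, "rz": 0}
  ]
}}

```text
clock: 8.25
position: [511.4, 205.4, 107.2]
tool_rot: [-2.333, -2.104, 0.0]
wrist_force: [-0.3, -0.2, -2.9]
width: 0.197
grip_force: 59.2
```

Emit:
{"name": "carry_out", "arguments": {
  "rows": [
    {"dx": 0, "dy": 0, "dz": 1, "rx": 0, "ry": 0, "rz": 0},
    {"dx": 0, "dy": 0, "dz": 1, "rx": 0, "ry": 0, "rz": 0},
    {"dx": 0, "dy": 0, "dz": 0, "rx": 0, "ry": 0, "rz": 0}
  ]
}}

```text
clock: 8.55
position: [511.5, 205.4, 105.4]
tool_rot: [2.333, 2.104, 0.0]
wrist_force: [-0.0, -0.5, -0.3]
width: 0.198
grip_force: 59.5
```

Emit:
{"name": "carry_out", "arguments": {
  "rows": [
    {"dx": 0, "dy": 0, "dz": 1, "rx": 0, "ry": 0, "rz": 0},
    {"dx": 0, "dy": 0, "dz": 0, "rx": 0, "ry": 0, "rz": 0}
  ]
}}

```text
clock: 8.75
position: [511.6, 205.4, 104.5]
tool_rot: [2.333, 2.104, 0.001]
wrist_force: [-0.6, -2.4, 2.2]
width: 0.192
grip_force: 59.9
```

Emit:
{"name": "carry_out", "arguments": {
  "rows": [
    {"dx": 0, "dy": 0, "dz": 1, "rx": 0, "ry": 0, "rz": 0},
    {"dx": 0, "dy": 0, "dz": 0, "rx": 0, "ry": 0, "rz": 0}
  ]
}}

```text
clock: 8.95
position: [511.7, 205.4, 103.6]
tool_rot: [2.333, 2.104, 0.001]
wrist_force: [-1.1, -3.7, 4.8]
width: 0.197
grip_force: 60.3
```

```bash
python3 -c "
from h import *
s=read_state(); print({k:np.round(v,2).tolist() for k,v in s.items()})"
```

```text
{'clock': 8.95, 'joint_positions': [0.24, 0.18, 1.67, -0.0, 1.29, 0.35], 'qd': [-0.0, 0.0, -0.0, 0.0, 0.0, 0.0], 'joint_efforts': [1.88, -66.61, -50.91, 0.53, -0.26, 0.01], 'position': [511.67, 205.38, 103.6], 'tool_rot': [2.33, 2.1, 0.0], 'wrist_force': [-1.09, -3.7, 4.84], 'ft_torque': [0.03, 0.02, 0.05], 'grip_force': 60.33, 'width': 0.2}
```

Emit:
{"name": "carry_out", "arguments": {
  "rows": [
    {"dx": -1, "dy": 0, "dz": 0, "rx": 0, "ry": 0, "rz": 0},
    {"dx": 0, "dy": 0, "dz": 0, "rx": 0, "ry": 0, "rz": 0}
  ]
}}

```text
clock: 9.15
position: [511.5, 204.8, 103.5]
tool_rot: [-2.333, -2.104, -0.002]
wrist_force: [0.4, 2.3, 2.9]
width: 0.198
grip_force: 60.0
```

Emit:
{"name": "carry_out", "arguments": {
  "rows": [
    {"dx": 0, "dy": -0.5, "dz": 0, "rx": 0, "ry": 0, "rz": 0},
    {"dx": 0, "dy": 0, "dz": 0, "rx": 0, "ry": 0, "rz": 0}
  ]
}}

```text
clock: 9.35
position: [511.2, 204.7, 103.6]
tool_rot: [2.333, 2.104, 0.002]
wrist_force: [3.7, 2.6, 2.4]
width: 0.195
grip_force: 60.0
```

Emit:
{"name": "carry_out", "arguments": {
  "rows": [
    {"dx": 0.4, "dy": 0.4, "dz": 0.5, "rx": 0, "ry": 0, "rz": 0},
    {"dx": 0, "dy": 0, "dz": 0.5, "rx": 0, "ry": 0, "rz": 0},
    {"dx": 0, "dy": 0, "dz": 0, "rx": 0, "ry": 0, "rz": 0}
  ]
}}

```text
clock: 9.65
position: [511.4, 204.5, 102.8]
tool_rot: [2.332, 2.104, -0.0]
wrist_force: [-0.7, -3.5, 10.2]
width: 0.195
grip_force: 61.0
```

Emit:
{"name": "carry_out", "arguments": {
  "rows": [
    {"dx": 0, "dy": 0, "dz": 0.5, "rx": 0, "ry": 0, "rz": 0},
    {"dx": 0, "dy": 0, "dz": 0.5, "rx": 0, "ry": 0, "rz": 0},
    {"dx": 0, "dy": 0, "dz": 0, "rx": 0, "ry": 0, "rz": 0}
  ]
}}

```text
clock: 9.95
position: [511.5, 204.2, 102.0]
tool_rot: [2.332, 2.103, -0.001]
wrist_force: [-2.7, -7.0, 13.1]
width: 0.196
grip_force: 61.6
```

Emit:
{"name": "carry_out", "arguments": {
  "rows": [
    {"dx": 0, "dy": 0, "dz": 0.5, "rx": 0, "ry": 0, "rz": 0},
    {"dx": 0, "dy": 0, "dz": 0.5, "rx": 0, "ry": 0, "rz": 0},
    {"dx": 0, "dy": 0, "dz": 0, "rx": 0, "ry": 0, "rz": 0}
  ]
}}

```text
clock: 10.25
position: [511.5, 204.1, 101.1]
tool_rot: [2.332, 2.103, -0.001]
wrist_force: [-2.9, -8.3, 15.0]
width: 0.197
grip_force: 61.9
```

Emit:
{"name": "carry_out", "arguments": {
  "rows": [
    {"dx": 0, "dy": 0, "dz": 0.5, "rx": 0, "ry": 0, "rz": 0},
    {"dx": 0, "dy": 0, "dz": 0.5, "rx": 0, "ry": 0, "rz": 0},
    {"dx": 0, "dy": 0, "dz": 0, "rx": 0, "ry": 0, "rz": 0}
  ]
}}

```text
clock: 10.55
position: [511.5, 204.1, 101.0]
tool_rot: [2.332, 2.103, -0.0]
wrist_force: [-8.1, -10.1, 28.1]
width: 0.195
grip_force: 63.6
```

Emit:
{"name": "carry_out", "arguments": {
  "rows": [
    {"dx": -0.8, "dy": -0.5, "dz": -1.2, "rx": 0, "ry": 0, "rz": 0},
    {"dx": 0, "dy": 0, "dz": 0, "rx": 0, "ry": 0, "rz": 0}
  ]
}}

```text
clock: 10.75
position: [511.0, 204.0, 101.1]
tool_rot: [2.332, 2.104, 0.001]
wrist_force: [0.3, -1.2, 12.0]
width: 0.192
grip_force: 61.5
```

```bash
python3 - <<'E'
from fit import *
s=read_state(); P=np.array(s['position']); print({k:np.round(s[k],2).tolist() for k in('clock','position','tool_rot','wrist_force','ft_torque')})
T=snapshot('top'); cv2.imwrite('pics/top4.png',T); S=snapshot('side'); cv2.imwrite('pics/side4.png',S)
print('lid side',refine('side',S,[P[0],P[1]+4,-.105],152,208,P[2]-26+18,32,3))
print('lid top',refine('top',T,[P[0],P[1],-.105],152,208,P[2]-26+18,32,3))
cv2.imwrite('pics/c4.png',cv2.resize(S[175:325,175:315],None,fx=4,fy=4,interpolation=cv2.INTER_CUBIC))
E
```

```text
{'clock': 10.75, 'position': [511.04, 203.95, 101.13], 'tool_rot': [2.33, 2.1, 0.0], 'wrist_force': [0.35, -1.15, 12.01], 'ft_torque': [0.16, -0.14, 0.11]}
lid side (array([ 5.09335879e+02,  2.04218105e+02, -1.13997325e-01]), np.float64(0.5618194371920209), np.int64(66))
lid top (array([ 5.09416327e+02,  2.04835023e+02, -1.03384295e-01]), np.float64(0.2467774005631802), np.int64(55))
```

View pics/c4.png

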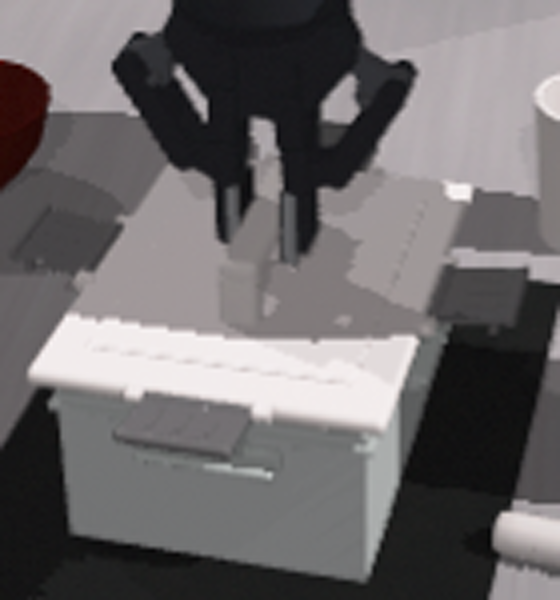

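The lid's front edge sits just above the rim (about row 415 in the crop), so the lip is inside and rests on the seal. I release it and press on the top of the handle with closed fingers, so the lid can self-align.

Emit:
{"name": "carry_out", "arguments": {
  "rows": [
    {"dx": 0, "dy": 0, "dz": -0.7, "rx": 0, "ry": 0, "rz": 0},
    {"dx": 0, "dy": 0, "dz": 0, "rx": 0, "ry": 0, "rz": 0}
  ]
}}

```text
clock: 11.05
position: [510.9, 204.0, 101.2]
tool_rot: [2.333, 2.104, 0.0]
wrist_force: [5.4, -2.3, 3.6]
width: 0.199
grip_force: 60.4
```

Emit:
{"name": "carry_out", "arguments": {
  "rows": [
    {"dx": 0, "dy": 0, "dz": 0, "rx": 0, "ry": 0, "rz": 0},
    {"dx": 0, "dy": 0, "dz": 0, "rx": 0, "ry": 0, "rz": 0},
    {"dx": 0, "dy": 0, "dz": 0, "rx": 0, "ry": 0, "rz": 0}
  ],
  "gripper": -0.2
}}

```text
clock: 11.35
position: [510.3, 204.1, 100.8]
tool_rot: [-2.332, -2.104, 0.001]
wrist_force: [-0.7, 0.2, -0.9]
width: 0.602
grip_force: 0.0
```

Emit:
{"name": "carry_out", "arguments": {
  "rows": [
    {"dx": 0, "dy": 0, "dz": -10, "rx": 0, "ry": 0, "rz": 0},
    {"dx": 0, "dy": 0, "dz": -20, "rx": 0, "ry": 0, "rz": 0},
    {"dx": 0, "dy": 0, "dz": -20, "rx": 0, "ry": 0, "rz": 0},
    {"dx": 0, "dy": 0, "dz": 0, "rx": 0, "ry": 0, "rz": 0}
  ]
}}

```text
clock: 11.75
position: [511.7, 204.4, 154.5]
tool_rot: [2.331, 2.103, 0.006]
wrist_force: [0.9, -0.3, -1.1]
width: 0.601
grip_force: 0.0
```

Emit:
{"name": "carry_out", "arguments": {
  "rows": [
    {"dx": 0, "dy": 0, "dz": 0, "rx": 0, "ry": 0, "rz": 0},
    {"dx": 0, "dy": 0, "dz": 0, "rx": 0, "ry": 0, "rz": 0},
    {"dx": 0, "dy": 0, "dz": 0, "rx": 0, "ry": 0, "rz": 0},
    {"dx": 0, "dy": 0, "dz": 0, "rx": 0, "ry": 0, "rz": 0},
    {"dx": 0, "dy": 0, "dz": 0, "rx": 0, "ry": 0, "rz": 0}
  ],
  "gripper": 1
}}

```text
clock: 12.25
position: [510.6, 204.1, 150.9]
tool_rot: [-2.333, -2.104, 0.001]
wrist_force: [1.0, -0.1, -0.7]
width: -0.001
grip_force: 0.0
```

Emit:
{"name": "carry_out", "arguments": {
  "rows": [
    {"dx": 0, "dy": 0, "dz": 5, "rx": 0, "ry": 0, "rz": 0},
    {"dx": 0, "dy": 0, "dz": 5, "rx": 0, "ry": 0, "rz": 0},
    {"dx": 0, "dy": 0, "dz": 4, "rx": 0, "ry": 0, "rz": 0},
    {"dx": 0, "dy": 0, "dz": 2, "rx": 0, "ry": 0, "rz": 0},
    {"dx": 0, "dy": 0, "dz": 0, "rx": 0, "ry": 0, "rz": 0}
  ]
}}

```text
clock: 12.75
position: [510.6, 204.1, 134.8]
tool_rot: [-2.333, -2.104, 0.001]
wrist_force: [-0.9, 0.2, -0.8]
width: -0.003
grip_force: 0.0
```

Emit:
{"name": "carry_out", "arguments": {
  "rows": [
    {"dx": 0, "dy": 0, "dz": 2, "rx": 0, "ry": 0, "rz": 0},
    {"dx": 0, "dy": 0, "dz": 2, "rx": 0, "ry": 0, "rz": 0},
    {"dx": 0, "dy": 0, "dz": 2, "rx": 0, "ry": 0, "rz": 0},
    {"dx": 0, "dy": 0, "dz": 0, "rx": 0, "ry": 0, "rz": 0}
  ]
}}

```text
clock: 13.15
position: [510.6, 204.1, 128.9]
tool_rot: [-2.333, -2.104, 0.001]
wrist_force: [0.3, -0.5, -0.0]
width: 0.005
grip_force: 0.0
```

Emit:
{"name": "carry_out", "arguments": {
  "rows": [
    {"dx": 0, "dy": 0, "dz": 1, "rx": 0, "ry": 0, "rz": 0},
    {"dx": 0, "dy": 0, "dz": 1, "rx": 0, "ry": 0, "rz": 0},
    {"dx": 0, "dy": 0, "dz": 0, "rx": 0, "ry": 0, "rz": 0}
  ]
}}

```text
clock: 13.45
position: [510.7, 204.1, 127.1]
tool_rot: [-2.333, -2.104, 0.0]
wrist_force: [-0.7, 0.5, -0.4]
width: -0.002
grip_force: 0.0
```

Emit:
{"name": "carry_out", "arguments": {
  "rows": [
    {"dx": 0, "dy": 0, "dz": 0.5, "rx": 0, "ry": 0, "rz": 0},
    {"dx": 0, "dy": 0, "dz": 0.5, "rx": 0, "ry": 0, "rz": 0},
    {"dx": 0, "dy": 0, "dz": 0, "rx": 0, "ry": 0, "rz": 0}
  ]
}}

```text
clock: 13.75
position: [510.7, 204.1, 126.2]
tool_rot: [-2.333, -2.104, 0.0]
wrist_force: [-0.4, 0.5, 0.2]
width: -0.002
grip_force: 0.0
```

Emit:
{"name": "carry_out", "arguments": {
  "rows": [
    {"dx": 0, "dy": 0, "dz": 0.5, "rx": 0, "ry": 0, "rz": 0},
    {"dx": 0, "dy": 0, "dz": 0.5, "rx": 0, "ry": 0, "rz": 0},
    {"dx": 0, "dy": 0, "dz": 0, "rx": 0, "ry": 0, "rz": 0}
  ]
}}

```text
clock: 14.05
position: [510.9, 204.2, 125.6]
tool_rot: [2.333, 2.104, 0.001]
wrist_force: [-0.7, -1.3, 3.7]
width: -0.002
grip_force: 1.9
```

Contact at 125.8 mm, so the lid sits about 6 mm too high, as the task text says. Pressing it down.

Emit:
{"name": "carry_out", "arguments": {
  "rows": [
    {"dx": 0, "dy": 0, "dz": 0.5, "rx": 0, "ry": 0, "rz": 0},
    {"dx": 0, "dy": 0, "dz": 0.5, "rx": 0, "ry": 0, "rz": 0},
    {"dx": 0, "dy": 0, "dz": 0, "rx": 0, "ry": 0, "rz": 0}
  ]
}}

```text
clock: 14.35
position: [511.0, 204.2, 125.3]
tool_rot: [2.332, 2.104, 0.002]
wrist_force: [-4.6, -2.7, 14.0]
width: 0.001
grip_force: 7.4
```

Emit:
{"name": "carry_out", "arguments": {
  "rows": [
    {"dx": 0, "dy": 0, "dz": 0.5, "rx": 0, "ry": 0, "rz": 0},
    {"dx": 0, "dy": 0, "dz": 0, "rx": 0, "ry": 0, "rz": 0}
  ]
}}

```text
clock: 14.55
position: [511.0, 204.1, 125.2]
tool_rot: [2.332, 2.104, 0.002]
wrist_force: [-7.3, -3.3, 20.4]
width: 0.002
grip_force: 10.2
```

Emit:
{"name": "carry_out", "arguments": {
  "rows": [
    {"dx": 0, "dy": 0, "dz": 0.5, "rx": 0, "ry": 0, "rz": 0},
    {"dx": 0, "dy": 0, "dz": 0, "rx": 0, "ry": 0, "rz": 0}
  ]
}}

```text
clock: 14.75
position: [511.0, 204.2, 125.2]
tool_rot: [2.332, 2.104, 0.003]
wrist_force: [-7.9, -3.9, 25.7]
width: 0.001
grip_force: 13.0
```

Emit:
{"name": "carry_out", "arguments": {
  "rows": [
    {"dx": 0, "dy": 0, "dz": 0.5, "rx": 0, "ry": 0, "rz": 0},
    {"dx": 0, "dy": 0, "dz": 0, "rx": 0, "ry": 0, "rz": 0}
  ]
}}

```text
clock: 14.95
position: [511.1, 204.2, 125.1]
tool_rot: [2.332, 2.103, 0.003]
wrist_force: [-11.0, -4.2, 32.6]
width: 0.006
grip_force: 15.9
```

Stuck hard, so one side must be caught on the wall. The force direction suggests the +x side is high. I back off and look.

Emit:
{"name": "carry_out", "arguments": {
  "rows": [
    {"dx": 0, "dy": 0, "dz": -10, "rx": 0, "ry": 0, "rz": 0},
    {"dx": 0, "dy": 0, "dz": -30, "rx": 0, "ry": 0, "rz": 0},
    {"dx": -40, "dy": 0, "dz": -20, "rx": 0, "ry": 0, "rz": 0},
    {"dx": -48, "dy": 0, "dz": 0, "rx": 0, "ry": 0, "rz": 0},
    {"dx": -48, "dy": 0, "dz": 0, "rx": 0, "ry": 0, "rz": 0}
  ]
}}

```text
clock: 15.45
position: [496.5, 67.7, 183.4]
tool_rot: [2.331, 2.105, 0.001]
wrist_force: [-0.0, -1.4, -0.4]
width: 0.001
grip_force: 0.0
```

Emit:
{"name": "carry_out", "arguments": {
  "rows": [
    {"dx": -48, "dy": 0, "dz": 0, "rx": 0, "ry": 0, "rz": 0},
    {"dx": -48, "dy": 0, "dz": 0, "rx": 0, "ry": 0, "rz": 0},
    {"dx": 0, "dy": 0, "dz": 0, "rx": 0, "ry": 0, "rz": 0}
  ]
}}

```text
clock: 15.75
position: [486.3, -31.3, 182.8]
tool_rot: [2.338, 2.098, -0.001]
wrist_force: [-0.2, -0.5, 0.7]
width: 0.005
grip_force: 0.0
```

```bash
cat > e.py <<'E'
from fit import *
import sys
T=snapshot('top'); S=snapshot('side'); cv2.imwrite('pics/top5.png',T); cv2.imwrite('pics/side5.png',S)
ims={'top':T,'side':S}
# 6-dof fit of lid plate: x,y,yaw,z,tiltx,tilty
def P6(p,L):
    return R.from_euler('ZYX',[p[2],p[5],p[4]]).apply(L)+[p[0],p[1],p[3]]
A=[];N=[]
for s in(1,-1):
    for t in np.linspace(-96,96,40):
        if abs(t)>32: A.append([s*76,t,18]);N.append([s,0,0])
    for t in np.linspace(-68,68,30):
        if abs(t)>32: A.append([t,s*104,18]);N.append([0,s,0])
A=np.array(A,float);N=np.array(N,float); p=np.array([510,204.3,-.104,75,0,0.]);R0=4
for it in range(6):
    D=[]
    for n,im in ims.items():
        g=cv2.GaussianBlur(cv2.cvtColor(im,cv2.COLOR_BGR2GRAY),(3,3),0).astype(float)
        a=proj(n,P6(p,A)); nn=proj(n,P6(p,A+N))-a; nn/=np.linalg.norm(nn,axis=1)[:,None]
        t=np.arange(-R0,R0+.01,.25); prof=np.array([map_coordinates(g,[a[:,1]+x*nn[:,1],a[:,0]+x*nn[:,0]],order=1) for x in t]).T
        gr=np.abs(prof[:,4:]-prof[:,:-4]); k=gr.argmax(1); ok=gr.max(1)>12
        D.append((n,(a+nn*(t[k]+.5)[:,None])[ok],nn[ok],ok))
    f=lambda x:np.r_[np.concatenate([((proj(n,P6(x,A[ok]))-tg)*nn).sum(1) for n,tg,nn,ok in D]),(x[4:]/.05)*1]
    p=least_squares(f,p,loss='soft_l1',f_scale=.4,x_scale=[1,1,.01,1,.01,.01]).x; R0=max(2,R0-1)
print(p.round(3),np.median(np.abs(f(p))),[ok.sum() for *_,ok in D])
print('top only',refine('top',T,[510,204,-.104],152,208,93,32,4),'side only',refine('side',S,[510,204,-.104],152,208,93,32,3))
a=cv2.resize(T[150:250,125:235],None,fx=3.6,fy=3.6,interpolation=cv2.INTER_CUBIC); b=cv2.resize(S[195:325,175:305],None,fx=3.0,fy=3.0,interpolation=cv2.INTER_CUBIC)
h=max(a.shape[0],b.shape[0]); v=np.zeros((h,a.shape[1]+b.shape[1],3),np.uint8); v[:a.shape[0],:a.shape[1]]=a; v[:b.shape[0],a.shape[1]:]=b
cv2.imwrite('pics/c5.png',v)
E
python3 e.py
```

```text
[ 5.11275e+02  2.06659e+02 -9.90000e-02  7.17660e+01  4.80000e-02
 -2.00000e-03] 0.24165270490593924 [np.int64(84), np.int64(77)]
top only (array([ 5.10339682e+02,  2.05535409e+02, -1.00580119e-01]), np.float64(0.25774052171708195), np.int64(84)) side only (array([ 5.09850332e+02,  2.03341314e+02, -1.17061502e-01]), np.float64(0.49592424023718706), np.int64(64))
```

View pics/c5.png

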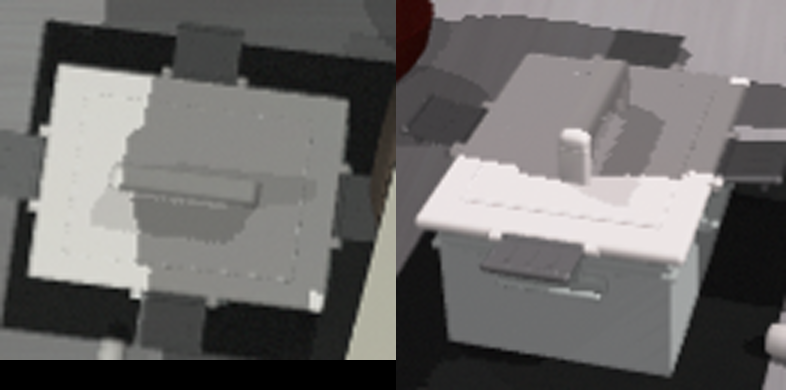

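```bash
sed -e "s#^T=snapshot.*#T=cv2.imread('pics/top0.png');S=cv2.imread('pics/side0.png')#" -e "s/510,204.3,-.104,75,0,0./536,-210,-.37,0,0,0./" -e '/^print(.top only/,$d' e.py > e0.py; python3 e0.py
# height probe from pinpoints of clips
python3 - <<'E'
from h import *
L={'clip_front_press':None,'clip_back_press':None,'clip_left_press':None,'clip_right_press':None,'lid_handle':None}
o={}
for c in('top','side'):
    snapshot(c)
    for k in L: o[c,k]=[(d['pixel'],round(d['p'],2)) for d in pinpoint(c,k)[:1]]
for k in L:
    if o['top',k] and o['side',k]: print(k,tri([('top',o['top',k][0][0]),('side',o['side',k][0][0])]).round(1),o['top',k],o['side',k])
    else: print(k,o['top',k],o['side',k])
E
```

```text
[ 5.37358e+02 -2.10018e+02 -3.75000e-01 -1.76400e+00 -1.10000e-02
  4.00000e-03] 0.28700177609296074 [np.int64(84), np.int64(81)]
clip_front_press [455.  206.   90.6] [([201.2, 177.4], 0.67)] [([249.0, 303.8], 0.68)]
clip_back_press [546.4 327.  182.5] [([195.3, 121.9], 0.47)] [([232.9, 182.9], 0.71)]
clip_left_press [526.7 345.1 103.2] [([195.5, 121.7], 0.61)] [([284.5, 214.0], 0.95)]
clip_right_press [493.6  62.   83.4] [([209.6, 233.6], 0.63)] [([207.2, 260.9], 0.78)]
lid_handle [516.1 205.3 114.8] [([198.7, 175.7], 0.89)] [([230.7, 238.2], 0.98)]
```

The side view and fit agree: -y is seated and +y is about 6–9 mm high, a lean about lid x. I press on the plate over the +y side.

```bash
python3 -c "
from h import *
s=read_state(); print(s['clock']);plan([519,289,140],Rt(np.pi/2-.105))"
```

```text
16.45
tool shift [317.1  -0.4  42.7] turn [-0.    -0.     0.002] rows>= 7.0
```

Emit:
{"name": "carry_out", "arguments": {
  "rows": [
    {"dx": 40, "dy": 0, "dz": 0, "rx": 0, "ry": 0, "rz": 0},
    {"dx": 47, "dy": 0, "dz": 0, "rx": 0, "ry": 0, "rz": 0},
    {"dx": 47, "dy": 0, "dz": 0, "rx": 0, "ry": 0, "rz": 0},
    {"dx": 47, "dy": 0, "dz": 0, "rx": 0, "ry": 0, "rz": 0},
    {"dx": 47, "dy": 0, "dz": 0, "rx": 0, "ry": 0, "rz": 0}
  ]
}}

```text
clock: 16.95
position: [510.2, 202.2, 182.9]
tool_rot: [2.333, 2.104, 0.001]
wrist_force: [1.2, -0.2, 0.7]
width: 0.0
grip_force: 0.0
```

Emit:
{"name": "carry_out", "arguments": {
  "rows": [
    {"dx": 45, "dy": 0, "dz": 0, "rx": 0, "ry": 0, "rz": 0},
    {"dx": 30, "dy": 0, "dz": 13, "rx": 0, "ry": 0, "rz": 0},
    {"dx": 14, "dy": 0, "dz": 30, "rx": 0, "ry": 0, "rz": 0},
    {"dx": 0, "dy": 0, "dz": 20, "rx": 0, "ry": 0, "rz": 0},
    {"dx": 0, "dy": 0, "dz": 10, "rx": 0, "ry": 0, "rz": 0}
  ]
}}

```text
clock: 17.45
position: [518.6, 288.9, 107.6]
tool_rot: [-2.331, -2.104, 0.004]
wrist_force: [-0.0, -0.1, -0.4]
width: -0.002
grip_force: 0.0
```

Emit:
{"name": "carry_out", "arguments": {
  "rows": [
    {"dx": 0, "dy": 0, "dz": 4, "rx": 0, "ry": 0, "rz": 0},
    {"dx": 0, "dy": 0, "dz": 2, "rx": 0, "ry": 0, "rz": 0},
    {"dx": 0, "dy": 0, "dz": 1, "rx": 0, "ry": 0, "rz": 0},
    {"dx": 0, "dy": 0, "dz": 0, "rx": 0, "ry": 0, "rz": 0}
  ]
}}

```text
clock: 17.85
position: [519.8, 288.5, 103.6]
tool_rot: [2.333, 2.103, 0.002]
wrist_force: [-0.7, 0.1, 0.6]
width: -0.001
grip_force: 0.0
```

Emit:
{"name": "carry_out", "arguments": {
  "rows": [
    {"dx": 0, "dy": 0, "dz": 1, "rx": 0, "ry": 0, "rz": 0},
    {"dx": 0, "dy": 0, "dz": 0.5, "rx": 0, "ry": 0, "rz": 0},
    {"dx": 0, "dy": 0, "dz": 0, "rx": 0, "ry": 0, "rz": 0}
  ]
}}

```text
clock: 18.15
position: [519.5, 288.7, 101.3]
tool_rot: [-2.333, -2.104, -0.0]
wrist_force: [0.7, -0.7, -0.7]
width: 0.0
grip_force: 0.0
```

Emit:
{"name": "carry_out", "arguments": {
  "rows": [
    {"dx": 0, "dy": 0, "dz": 1, "rx": 0, "ry": 0, "rz": 0},
    {"dx": 0, "dy": 0, "dz": 1, "rx": 0, "ry": 0, "rz": 0},
    {"dx": 0, "dy": 0, "dz": 0, "rx": 0, "ry": 0, "rz": 0}
  ]
}}

```text
clock: 18.45
position: [519.4, 288.6, 99.0]
tool_rot: [-2.333, -2.104, 0.0]
wrist_force: [0.6, 0.0, -1.0]
width: 0.002
grip_force: 0.0
```

Emit:
{"name": "carry_out", "arguments": {
  "rows": [
    {"dx": 0, "dy": 0, "dz": 1, "rx": 0, "ry": 0, "rz": 0},
    {"dx": 0, "dy": 0, "dz": 0, "rx": 0, "ry": 0, "rz": 0}
  ]
}}

```text
clock: 18.65
position: [519.5, 288.7, 98.2]
tool_rot: [-2.333, -2.104, -0.0]
wrist_force: [-0.9, -0.1, 0.4]
width: -0.001
grip_force: 0.1
```

Emit:
{"name": "carry_out", "arguments": {
  "rows": [
    {"dx": 0, "dy": 0, "dz": 1, "rx": 0, "ry": 0, "rz": 0},
    {"dx": 0, "dy": 0, "dz": 0, "rx": 0, "ry": 0, "rz": 0}
  ]
}}

```text
clock: 18.85
position: [519.6, 288.7, 97.9]
tool_rot: [2.333, 2.104, 0.001]
wrist_force: [-3.1, -1.4, 7.9]
width: -0.002
grip_force: 4.0
```

Emit:
{"name": "carry_out", "arguments": {
  "rows": [
    {"dx": 0, "dy": 0, "dz": 0.7, "rx": 0, "ry": 0, "rz": 0},
    {"dx": 0, "dy": 0, "dz": 0, "rx": 0, "ry": 0, "rz": 0}
  ]
}}

```text
clock: 19.05
position: [519.7, 288.7, 97.8]
tool_rot: [2.333, 2.104, 0.002]
wrist_force: [-5.6, -2.6, 15.4]
width: -0.003
grip_force: 7.6
```

The plate is at 98 mm here, so the +y lip sits exactly on the +y wall top: the lid is about 2 mm too far in +y, with the -y lip already inside. I re-grip the handle, draw the lid in -y until the lip drops in, then press again.

Emit:
{"name": "carry_out", "arguments": {
  "rows": [
    {"dx": 0, "dy": 0, "dz": -15, "rx": 0, "ry": 0, "rz": 0},
    {"dx": 0, "dy": 0, "dz": -40, "rx": 0, "ry": 0, "rz": 0},
    {"dx": -45, "dy": 0, "dz": 0, "rx": 0, "ry": 0, "rz": 0},
    {"dx": -40, "dy": 0, "dz": 0, "rx": 0, "ry": 0, "rz": 0},
    {"dx": 0, "dy": 0, "dz": 0, "rx": 0, "ry": 0, "rz": 0}
  ],
  "gripper": -0.2
}}

```text
clock: 19.55
position: [510.6, 200.9, 152.6]
tool_rot: [2.335, 2.101, 0.0]
wrist_force: [0.8, 0.1, -0.1]
width: 0.604
grip_force: 0.0
```

```bash
python3 -c "
from h import *
s=read_state(); print(s['clock'],s['width'],s['position']);plan([510.4,204.2,101.5],Rt(np.pi/2-.103))"
```

```text
19.55 0.604172142130887 [510.5767977 200.9135637 152.6030106]
tool shift [ 3.3 -0.6 51.1] turn [ 0.001  0.001 -0.002] rows>= 2.0
```

Emit:
{"name": "carry_out", "arguments": {
  "rows": [
    {"dx": 3.3, "dy": -0.4, "dz": 15, "rx": 0, "ry": 0, "rz": 0},
    {"dx": 0, "dy": 0, "dz": 18, "rx": 0, "ry": 0, "rz": 0},
    {"dx": 0, "dy": 0, "dz": 12, "rx": 0, "ry": 0, "rz": 0},
    {"dx": 0, "dy": 0, "dz": 6, "rx": 0, "ry": 0, "rz": 0},
    {"dx": 0, "dy": 0, "dz": 0, "rx": 0, "ry": 0, "rz": 0}
  ]
}}

```text
clock: 20.05
position: [510.3, 207.9, 99.5]
tool_rot: [-2.332, -2.104, 0.002]
wrist_force: [0.1, -0.1, 0.2]
width: 0.596
grip_force: 0.0
```

Emit:
{"name": "carry_out", "arguments": {
  "rows": [
    {"dx": 0, "dy": 0, "dz": 0, "rx": 0, "ry": 0, "rz": 0},
    {"dx": 0, "dy": 0, "dz": 0, "rx": 0, "ry": 0, "rz": 0},
    {"dx": 0, "dy": 0, "dz": 0, "rx": 0, "ry": 0, "rz": 0},
    {"dx": 0, "dy": 0, "dz": 0, "rx": 0, "ry": 0, "rz": 0}
  ],
  "gripper": 1,
  "grip_force": 40
}}

```text
clock: 20.45
position: [511.3, 207.6, 101.3]
tool_rot: [2.332, 2.104, 0.003]
wrist_force: [3.3, 2.0, 5.0]
width: 0.202
grip_force: 39.8
```

Emit:
{"name": "carry_out", "arguments": {
  "rows": [
    {"dx": -0.7, "dy": 0, "dz": -0.3, "rx": 0, "ry": 0, "rz": 0},
    {"dx": -0.7, "dy": 0, "dz": 0, "rx": 0, "ry": 0, "rz": 0},
    {"dx": 0, "dy": 0, "dz": 0, "rx": 0, "ry": 0, "rz": 0}
  ]
}}

```text
clock: 20.75
position: [511.1, 206.3, 101.2]
tool_rot: [2.333, 2.104, 0.003]
wrist_force: [5.7, 4.7, 0.4]
width: 0.199
grip_force: 39.3
```

Emit:
{"name": "carry_out", "arguments": {
  "rows": [
    {"dx": -0.7, "dy": 0, "dz": 0, "rx": 0, "ry": 0, "rz": 0},
    {"dx": 0, "dy": 0, "dz": 0, "rx": 0, "ry": 0, "rz": 0}
  ]
}}

```text
clock: 20.95
position: [511.0, 205.6, 101.2]
tool_rot: [2.333, 2.104, 0.003]
wrist_force: [5.6, 4.0, -0.5]
width: 0.199
grip_force: 39.3
```

Emit:
{"name": "carry_out", "arguments": {
  "rows": [
    {"dx": -0.6, "dy": 0.4, "dz": 0, "rx": 0, "ry": 0, "rz": 0},
    {"dx": 0, "dy": 0, "dz": 0, "rx": 0, "ry": 0, "rz": 0}
  ]
}}

```text
clock: 21.15
position: [511.1, 205.1, 101.1]
tool_rot: [-2.333, -2.104, -0.002]
wrist_force: [5.3, 3.8, -0.5]
width: 0.198
grip_force: 39.3
```

Emit:
{"name": "carry_out", "arguments": {
  "rows": [
    {"dx": -0.6, "dy": 0, "dz": 0, "rx": 0, "ry": 0, "rz": 0},
    {"dx": 0, "dy": 0, "dz": 0, "rx": 0, "ry": 0, "rz": 0}
  ]
}}

```text
clock: 21.35
position: [511.1, 204.5, 101.1]
tool_rot: [-2.333, -2.104, -0.002]
wrist_force: [3.9, 4.9, -0.4]
width: 0.2
grip_force: 39.3
```

```bash
python3 - <<'E'
from fit import *
T=snapshot('top'); cv2.imwrite('pics/top6.png',T); S=snapshot('side'); cv2.imwrite('pics/side6.png',S)
T5=cv2.imread('pics/top5.png');S5=cv2.imread('pics/side5.png')
for i in(T5,T): print('top',joint({'top':i},[510.5,205,-.1,93],152,208,32,4,only={'top':['-x','-y']}))
for i in(S5,S): print('side',joint({'side':i},[510.5,205,-.1,93],152,208,32,4,only={'side':['-x','+y','+x']}))
E
```

```text
top {np.str_('-x'): (24, -0.07), np.str_('-y'): (14, -0.06)}
top [ 5.11787e+02  1.93586e+02 -9.90000e-02  2.20009e+02]
   top {np.str_('-x'): (9, -0.06), np.str_('-y'): (8, 0.05)}
top [ 5.16920e+02  1.37778e+02 -1.01000e-01  8.47550e+02]
   side {np.str_('+x'): (23, 0.08), np.str_('+y'): (16, -0.02), np.str_('-x'): (25, -0.06)}
side [ 5.10201e+02  2.02920e+02 -1.16000e-01  9.24510e+01]
   side {np.str_('+x'): (23, -0.1), np.str_('+y'): (16, 0.03), np.str_('-x'): (23, 0.14)}
side [ 5.08925e+02  2.05102e+02 -1.10000e-01  9.60570e+01]
```

Emit:
{"name": "carry_out", "arguments": {
  "rows": [
    {"dx": 0, "dy": 0, "dz": 1, "rx": 0, "ry": 0, "rz": 0},
    {"dx": 0, "dy": 0, "dz": 0, "rx": 0, "ry": 0, "rz": 0}
  ]
}}

```text
clock: 21.65
position: [511.0, 204.5, 100.2]
tool_rot: [-2.333, -2.104, -0.002]
wrist_force: [3.5, 5.2, 2.1]
width: 0.202
grip_force: 39.5
```

Emit:
{"name": "carry_out", "arguments": {
  "rows": [
    {"dx": 0, "dy": 0, "dz": 1, "rx": 0, "ry": 0, "rz": 0},
    {"dx": 0, "dy": 0, "dz": 0, "rx": 0, "ry": 0, "rz": 0}
  ]
}}

```text
clock: 21.85
position: [511.2, 204.7, 99.4]
tool_rot: [2.333, 2.104, 0.003]
wrist_force: [4.0, 6.3, 3.9]
width: 0.201
grip_force: 39.8
```

Emit:
{"name": "carry_out", "arguments": {
  "rows": [
    {"dx": 0.5, "dy": 0.2, "dz": 1, "rx": 0, "ry": 0, "rz": 0},
    {"dx": 0, "dy": 0, "dz": 0, "rx": 0, "ry": 0, "rz": 0}
  ]
}}

```text
clock: 22.05
position: [511.3, 204.9, 98.8]
tool_rot: [2.333, 2.104, 0.002]
wrist_force: [0.1, 3.4, 10.0]
width: 0.202
grip_force: 40.6
```

Emit:
{"name": "carry_out", "arguments": {
  "rows": [
    {"dx": 0, "dy": 0, "dz": 0.8, "rx": 0, "ry": 0, "rz": 0},
    {"dx": 0, "dy": 0, "dz": 0, "rx": 0, "ry": 0, "rz": 0}
  ]
}}

```text
clock: 22.25
position: [511.4, 205.1, 98.2]
tool_rot: [2.333, 2.104, 0.003]
wrist_force: [-0.8, 4.1, 12.6]
width: 0.205
grip_force: 41.1
```

Emit:
{"name": "carry_out", "arguments": {
  "rows": [
    {"dx": 0, "dy": 0, "dz": 0.6, "rx": 0, "ry": 0, "rz": 0},
    {"dx": 0, "dy": 0, "dz": 0, "rx": 0, "ry": 0, "rz": 0}
  ]
}}

```text
clock: 22.45
position: [511.5, 205.2, 97.8]
tool_rot: [2.333, 2.104, 0.004]
wrist_force: [-1.2, 4.3, 13.0]
width: 0.2
grip_force: 41.3
```

Emit:
{"name": "carry_out", "arguments": {
  "rows": [
    {"dx": 0, "dy": 0, "dz": 0.6, "rx": 0, "ry": 0, "rz": 0},
    {"dx": 0, "dy": 0, "dz": 0, "rx": 0, "ry": 0, "rz": 0}
  ]
}}

```text
clock: 22.65
position: [511.5, 205.3, 97.1]
tool_rot: [2.333, 2.104, 0.004]
wrist_force: [-0.9, 5.6, 12.5]
width: 0.201
grip_force: 41.1
```

Emit:
{"name": "carry_out", "arguments": {
  "rows": [
    {"dx": 0, "dy": 0, "dz": 0.6, "rx": 0, "ry": 0, "rz": 0},
    {"dx": 0, "dy": 0, "dz": 0, "rx": 0, "ry": 0, "rz": 0}
  ]
}}

```text
clock: 22.85
position: [511.5, 205.3, 96.5]
tool_rot: [2.333, 2.104, 0.004]
wrist_force: [0.7, 6.3, 12.0]
width: 0.2
grip_force: 41.1
```

Emit:
{"name": "carry_out", "arguments": {
  "rows": [
    {"dx": 0, "dy": 0, "dz": 0.6, "rx": 0, "ry": 0, "rz": 0},
    {"dx": 0, "dy": 0, "dz": 0, "rx": 0, "ry": 0, "rz": 0}
  ]
}}

```text
clock: 23.05
position: [511.5, 205.3, 95.8]
tool_rot: [2.333, 2.104, 0.004]
wrist_force: [-0.3, 6.4, 11.6]
width: 0.201
grip_force: 41.0
```

Emit:
{"name": "carry_out", "arguments": {
  "rows": [
    {"dx": 0, "dy": 0, "dz": 0.6, "rx": 0, "ry": 0, "rz": 0},
    {"dx": 0, "dy": 0, "dz": 0, "rx": 0, "ry": 0, "rz": 0}
  ]
}}

```text
clock: 23.25
position: [511.5, 205.4, 95.6]
tool_rot: [2.333, 2.104, 0.004]
wrist_force: [-2.5, 6.3, 17.2]
width: 0.2
grip_force: 41.8
```

Emit:
{"name": "carry_out", "arguments": {
  "rows": [
    {"dx": 0, "dy": 0, "dz": 0.6, "rx": 0, "ry": 0, "rz": 0},
    {"dx": 0, "dy": 0, "dz": 0, "rx": 0, "ry": 0, "rz": 0}
  ]
}}

```text
clock: 23.45
position: [511.6, 205.4, 95.6]
tool_rot: [2.332, 2.104, 0.005]
wrist_force: [-5.4, 5.6, 25.2]
width: 0.206
grip_force: 42.8
```

```bash
python3 - <<'E'
from fit import *
T=snapshot('top'); cv2.imwrite('pics/top7.png',T); S=snapshot('side'); cv2.imwrite('pics/side7.png',S)
print('top',refine('top',T,[511,204.5,-.1],152,208,88,32,4),'side',refine('side',S,[511,204.5,-.1],152,208,88,32,4))
E
```

```text
top (array([ 5.09699097e+02,  2.01555291e+02, -1.04839442e-01]), np.float64(0.2368523935557322), np.int64(55)) side (array([ 5.09641081e+02,  2.07336690e+02, -1.03631976e-01]), np.float64(0.2592736575322528), np.int64(74))
```

Hard stop at 95.6 mm, the height expected with the lid home. I release, then probe the plate height at the +y and -y ends.

Emit:
{"name": "carry_out", "arguments": {
  "rows": [
    {"dx": 0.4, "dy": -0.3, "dz": -1.6, "rx": 0, "ry": 0, "rz": 0},
    {"dx": 0, "dy": 0, "dz": 0, "rx": 0, "ry": 0, "rz": 0}
  ]
}}

```text
clock: 23.75
position: [511.4, 205.3, 95.9]
tool_rot: [2.332, 2.104, 0.003]
wrist_force: [3.3, 3.3, 4.5]
width: 0.2
grip_force: 40.9
```

Emit:
{"name": "carry_out", "arguments": {
  "rows": [
    {"dx": 0, "dy": 0, "dz": 0, "rx": 0, "ry": 0, "rz": 0},
    {"dx": 0, "dy": 0, "dz": 0, "rx": 0, "ry": 0, "rz": 0},
    {"dx": 0, "dy": 0, "dz": 0, "rx": 0, "ry": 0, "rz": 0}
  ],
  "gripper": -0.2
}}

```text
clock: 24.05
position: [510.5, 204.9, 94.9]
tool_rot: [-2.333, -2.104, 0.001]
wrist_force: [0.3, 0.2, 0.4]
width: 0.603
grip_force: 0.0
```

Emit:
{"name": "carry_out", "arguments": {
  "rows": [
    {"dx": 0, "dy": 0, "dz": -10, "rx": 0, "ry": 0, "rz": 0},
    {"dx": 0, "dy": 0, "dz": -40, "rx": 0, "ry": 0, "rz": 0},
    {"dx": 20, "dy": 0, "dz": 0, "rx": 0, "ry": 0, "rz": 0},
    {"dx": 45, "dy": 0, "dz": 0, "rx": 0, "ry": 0, "rz": 0},
    {"dx": 20, "dy": 0, "dz": 0, "rx": 0, "ry": 0, "rz": 0}
  ]
}}

```text
clock: 24.55
position: [519.6, 291.9, 146.1]
tool_rot: [-2.332, -2.104, -0.002]
wrist_force: [-0.9, -1.2, 0.1]
width: 0.601
grip_force: 0.0
```

Emit:
{"name": "carry_out", "arguments": {
  "rows": [
    {"dx": 0, "dy": 0, "dz": 10, "rx": 0, "ry": 0, "rz": 0},
    {"dx": 0, "dy": 0, "dz": 10, "rx": 0, "ry": 0, "rz": 0},
    {"dx": 0, "dy": 0, "dz": 10, "rx": 0, "ry": 0, "rz": 0},
    {"dx": 0, "dy": 0, "dz": 10, "rx": 0, "ry": 0, "rz": 0},
    {"dx": 0, "dy": 0, "dz": 0, "rx": 0, "ry": 0, "rz": 0}
  ],
  "gripper": 1
}}

```text
clock: 25.05
position: [518.9, 288.7, 103.3]
tool_rot: [-2.333, -2.103, 0.004]
wrist_force: [-0.3, 0.1, -0.2]
width: -0.001
grip_force: 0.0
```

```bash
python3 - <<'E'
from fit import *
s=read_state();print(s['clock'],s['position'],s['width'],s['wrist_force'])
E
```

```text
25.05 [518.8639875  288.65965472 103.34291521] -0.0008173600198307288 [-0.26431928  0.1450102  -0.21388056]
```

Emit:
{"name": "carry_out", "arguments": {
  "rows": [
    {"dx": 0, "dy": 0, "dz": 5, "rx": 0, "ry": 0, "rz": 0},
    {"dx": 0, "dy": 0, "dz": 4, "rx": 0, "ry": 0, "rz": 0},
    {"dx": 0, "dy": 0, "dz": 2, "rx": 0, "ry": 0, "rz": 0},
    {"dx": 0, "dy": 0, "dz": 0, "rx": 0, "ry": 0, "rz": 0}
  ]
}}

```text
clock: 25.45
position: [519.4, 289.5, 93.9]
tool_rot: [-2.333, -2.104, 0.0]
wrist_force: [-1.3, 0.1, -0.2]
width: 0.0
grip_force: 0.0
```

Emit:
{"name": "carry_out", "arguments": {
  "rows": [
    {"dx": 0, "dy": 0, "dz": 1, "rx": 0, "ry": 0, "rz": 0},
    {"dx": 0, "dy": 0, "dz": 1, "rx": 0, "ry": 0, "rz": 0},
    {"dx": 0, "dy": 0, "dz": 1, "rx": 0, "ry": 0, "rz": 0},
    {"dx": 0, "dy": 0, "dz": 0, "rx": 0, "ry": 0, "rz": 0}
  ]
}}

```text
clock: 25.85
position: [519.4, 289.6, 90.9]
tool_rot: [-2.333, -2.104, 0.0]
wrist_force: [-0.2, 0.1, -0.2]
width: 0.0
grip_force: 0.0
```

Emit:
{"name": "carry_out", "arguments": {
  "rows": [
    {"dx": 0, "dy": 0, "dz": 1, "rx": 0, "ry": 0, "rz": 0},
    {"dx": 0, "dy": 0, "dz": 1, "rx": 0, "ry": 0, "rz": 0},
    {"dx": 0, "dy": 0, "dz": 0, "rx": 0, "ry": 0, "rz": 0}
  ]
}}

```text
clock: 26.15
position: [519.4, 289.6, 88.9]
tool_rot: [-2.333, -2.104, 0.0]
wrist_force: [0.6, -1.5, 0.2]
width: -0.002
grip_force: 0.0
```

Emit:
{"name": "carry_out", "arguments": {
  "rows": [
    {"dx": 0, "dy": 0, "dz": 1, "rx": 0, "ry": 0, "rz": 0},
    {"dx": 0, "dy": 0, "dz": 0.5, "rx": 0, "ry": 0, "rz": 0},
    {"dx": 0, "dy": 0, "dz": 0, "rx": 0, "ry": 0, "rz": 0}
  ]
}}

```text
clock: 26.45
position: [519.5, 289.6, 88.0]
tool_rot: [2.333, 2.104, 0.001]
wrist_force: [-2.3, -1.4, 6.8]
width: -0.003
grip_force: 3.2
```

Emit:
{"name": "carry_out", "arguments": {
  "rows": [
    {"dx": 0, "dy": 0, "dz": 0.5, "rx": 0, "ry": 0, "rz": 0},
    {"dx": 0, "dy": 0, "dz": 0, "rx": 0, "ry": 0, "rz": 0}
  ]
}}

```text
clock: 26.65
position: [519.6, 289.6, 88.0]
tool_rot: [2.333, 2.104, 0.001]
wrist_force: [-4.3, -2.7, 12.3]
width: -0.004
grip_force: 6.2
```

The +y end is home (88.0 mm). Now the -y end.

Emit:
{"name": "carry_out", "arguments": {
  "rows": [
    {"dx": 0, "dy": 0, "dz": -15, "rx": 0, "ry": 0, "rz": 0},
    {"dx": 0, "dy": 0, "dz": -35, "rx": 0, "ry": 0, "rz": 0},
    {"dx": -45, "dy": 0, "dz": 0, "rx": 0, "ry": 0, "rz": 0},
    {"dx": -45, "dy": 0, "dz": 0, "rx": 0, "ry": 0, "rz": 0},
    {"dx": -45, "dy": 0, "dz": 0, "rx": 0, "ry": 0, "rz": 0}
  ]
}}

```text
clock: 27.15
position: [505.3, 154.1, 138.0]
tool_rot: [2.331, 2.105, 0.001]
wrist_force: [1.6, -0.2, -0.1]
width: -0.003
grip_force: 0.0
```

Emit:
{"name": "carry_out", "arguments": {
  "rows": [
    {"dx": -35, "dy": 0, "dz": 0, "rx": 0, "ry": 0, "rz": 0},
    {"dx": 0, "dy": 0, "dz": 25, "rx": 0, "ry": 0, "rz": 0},
    {"dx": 0, "dy": 0, "dz": 15, "rx": 0, "ry": 0, "rz": 0},
    {"dx": 0, "dy": 0, "dz": 6, "rx": 0, "ry": 0, "rz": 0},
    {"dx": 0, "dy": 0, "dz": 0, "rx": 0, "ry": 0, "rz": 0}
  ]
}}

```text
clock: 27.65
position: [501.9, 120.6, 91.0]
tool_rot: [-2.332, -2.104, 0.001]
wrist_force: [-0.4, -0.9, 1.0]
width: 0.002
grip_force: 0.0
```

Emit:
{"name": "carry_out", "arguments": {
  "rows": [
    {"dx": 0, "dy": 0, "dz": 1, "rx": 0, "ry": 0, "rz": 0},
    {"dx": 0, "dy": 0, "dz": 1, "rx": 0, "ry": 0, "rz": 0},
    {"dx": 0, "dy": 0, "dz": 0, "rx": 0, "ry": 0, "rz": 0}
  ]
}}

```text
clock: 27.95
position: [502.2, 120.7, 89.5]
tool_rot: [2.332, 2.104, 0.001]
wrist_force: [0.1, 0.4, 0.5]
width: -0.001
grip_force: 0.0
```

Emit:
{"name": "carry_out", "arguments": {
  "rows": [
    {"dx": 0, "dy": 0, "dz": 0.8, "rx": 0, "ry": 0, "rz": 0},
    {"dx": 0, "dy": 0, "dz": 0.5, "rx": 0, "ry": 0, "rz": 0},
    {"dx": 0, "dy": 0, "dz": 0, "rx": 0, "ry": 0, "rz": 0}
  ]
}}

```text
clock: 28.25
position: [502.0, 120.6, 88.0]
tool_rot: [2.333, 2.104, 0.0]
wrist_force: [-1.7, 0.3, 4.2]
width: -0.002
grip_force: 2.2
```

The lid is fully home at both ends (88.0 mm). Now the clips: I plan a fingertip arc about each hinge with the finger tilted 0.3 rad, starting with the right (-y) clip.

```bash
cat > clip.py <<'E'
from h import *
import sys,json
LX,LY,YAW=510.8,204.5,-.104
SIDE={'right':(-np.pi/2,107),'left':(np.pi/2,107),'front':(np.pi,79),'back':(0,79)}
TAU,HX=.3,11
def Cpt(th,d=2.5,r=30): return np.array([r*np.cos(th)+d*np.sin(th),-r*np.sin(th)+d*np.cos(th)])
def pose(side,rh,tau,s,ax):
    "rh: inner tip corner (radial out of hinge, up); s: sign of tool x that faces the box; ax: world angle of tool x"
    a,R0=SIDE[side]; a+=YAW; o=np.array([np.cos(a),np.sin(a)])
    M=Rt(ax,tau,a+np.pi); C=np.r_[[LX,LY]+o*(R0+rh[0]),86+rh[1]]
    return C-s*HX*M[:,0],M
def rows(wps,Pc,Mc):
    out=[]
    for P,M in wps:
        d=Mc.T@(P-Pc); rv=R.from_matrix(Mc.T@M).as_rotvec()
        n=int(max(1,np.ceil(np.linalg.norm(d)/48),np.ceil(np.linalg.norm(rv)/.145)))
        for i in range(n):
            Mi=Mc@R.from_rotvec(rv*(i/n)).as_matrix(); Pi=Pc+(P-Pc)/n
            dd=(Mi.T@(Pi-Pc))
            if i==0: base=Pc.copy()
            q=Mi.T@((P-base)/n); out.append(dict(zip(['dx','dy','dz','rx','ry','rz'],np.r_[q.round(1),(rv/n).round(3)].tolist())))
        Pc,Mc=P,M
    return out
def show(wps,st=None):
    st=st or read_state(); r=rows(wps,np.array(st['position']),R.from_rotvec(st['tool_rot']).as_matrix())
    print(st['clock'],len(r))
    for i in range(0,len(r),5): print(json.dumps([{k:v+0.0 for k,v in x.items()} for x in r[i:i+5]]))
E
python3 - <<'E'
from clip import *
ax=np.pi/2+YAW
st=read_state(); Pn=np.array(st['position']); M0=R.from_rotvec(st['tool_rot']).as_matrix()
w=[(Pn+[0,0,12],M0),pose('right',(24,50),.15,1,ax),pose('right',(26,30),.3,1,ax)]
w+=[pose('right',Cpt(t),.3,1,ax) for t in(-.2,.2,.5,.8,1.05,1.2)]
show(w); print([x[0].round(0).tolist() for x in w])
E
```

```text
28.25 11
[{"dx": 0.0, "dy": 0.0, "dz": -12.0, "rx": 0.0, "ry": 0.0, "rz": 0.0}, {"dx": -28.7, "dy": 0.0, "dz": -17.2, "rx": 0.0, "ry": 0.075, "rz": 0.001}, {"dx": -27.4, "dy": 0.0, "dz": -19.3, "rx": 0.0, "ry": 0.075, "rz": 0.001}, {"dx": -2.4, "dy": 0.0, "dz": 10.6, "rx": 0.0, "ry": 0.075, "rz": 0.0}, {"dx": -3.2, "dy": 0.0, "dz": 10.3, "rx": 0.0, "ry": 0.075, "rz": 0.0}]
[{"dx": -9.2, "dy": 0.0, "dz": 19.8, "rx": 0.0, "ry": 0.0, "rz": 0.0}, {"dx": -4.5, "dy": 0.0, "dz": 11.1, "rx": 0.0, "ry": 0.0, "rz": 0.0}, {"dx": -0.3, "dy": 0.0, "dz": 9.0, "rx": 0.0, "ry": 0.0, "rz": 0.0}, {"dx": 2.4, "dy": 0.0, "dz": 8.7, "rx": 0.0, "ry": 0.0, "rz": 0.0}, {"dx": 3.9, "dy": 0.0, "dz": 6.4, "rx": 0.0, "ry": 0.0, "rz": 0.0}]
[{"dx": 3.0, "dy": 0.0, "dz": 3.3, "rx": 0.0, "ry": 0.0, "rz": 0.0}]
[[502.0, 121.0, 100.0], [496.0, 63.0, 134.0], [496.0, 62.0, 113.0], [496.0, 59.0, 91.0], [495.0, 58.0, 79.0], [496.0, 60.0, 71.0], [496.0, 65.0, 63.0], [497.0, 71.0, 58.0], [497.0, 74.0, 56.0]]
```

Emit:
{"name": "carry_out", "arguments": {
  "rows": [
    {"dx": 0.0, "dy": 0.0, "dz": -30.0, "rx": 0.0, "ry": 0.0, "rz": 0.0},
    {"dx": -28.7, "dy": 0.0, "dz": -9, "rx": 0.0, "ry": 0.075, "rz": 0.0},
    {"dx": -27.4, "dy": 0.0, "dz": -10, "rx": 0.0, "ry": 0.075, "rz": 0.0},
    {"dx": -2.4, "dy": 0.0, "dz": 10.6, "rx": 0.0, "ry": 0.075, "rz": 0.0},
    {"dx": -3.2, "dy": 0.0, "dz": 10.3, "rx": 0.0, "ry": 0.075, "rz": 0.0}
  ]
}}

```text
clock: 28.75
position: [496.4, 61.6, 113.6]
tool_rot: [-2.171, -1.956, -0.334]
wrist_force: [0.5, -0.9, -0.3]
width: 0.0
grip_force: 0.0
```

Emit:
{"name": "carry_out", "arguments": {
  "rows": [
    {"dx": -9.2, "dy": 0.0, "dz": 19.8, "rx": 0.0, "ry": 0.0, "rz": 0.0},
    {"dx": -4.5, "dy": 0.0, "dz": 11.1, "rx": 0.0, "ry": 0.0, "rz": 0.0},
    {"dx": -0.3, "dy": 0.0, "dz": 9.0, "rx": 0.0, "ry": 0.0, "rz": 0.0},
    {"dx": 2.4, "dy": 0.0, "dz": 8.7, "rx": 0.0, "ry": 0.0, "rz": 0.0}
  ]
}}

```text
clock: 29.15
position: [496.5, 66.1, 62.9]
tool_rot: [-2.17, -1.958, -0.328]
wrist_force: [-1.3, 0.8, 0.3]
width: 0.002
grip_force: 0.4
```

Emit:
{"name": "carry_out", "arguments": {
  "rows": [
    {"dx": 3.9, "dy": 0.0, "dz": 6.4, "rx": 0.0, "ry": 0.0, "rz": 0.0},
    {"dx": 3.0, "dy": 0.0, "dz": 3.3, "rx": 0.0, "ry": 0.0, "rz": 0.0},
    {"dx": 0.0, "dy": 0.0, "dz": 0, "rx": 0.0, "ry": 0.0, "rz": 0.0}
  ]
}}

```text
clock: 29.45
position: [497.3, 75.9, 56.0]
tool_rot: [-2.169, -1.959, -0.328]
wrist_force: [-0.9, -0.4, -0.7]
width: -0.001
grip_force: 0.2
```

```bash
python3 - <<'E'
from clip import *
ax=np.pi/2+YAW
st=read_state(); print(np.round(st['position'],1),np.round(st['wrist_force'],1), pose('right',Cpt(1.2),.3,1,ax)[0].round(1))
show([pose('right',Cpt(t),.3,1,ax) for t in(1.25,1.3,1.35,1.4,1.45,1.5,1.55,1.6,1.65)],st)
S=snapshot('side'); cv2.imwrite('pics/side8.png',S); cv2.imwrite('pics/c8.png',cv2.resize(S[175:325,175:325],None,fx=3.9,fy=3.9,interpolation=cv2.INTER_CUBIC))
E
```

```text
[497.3  75.9  56. ] [-0.9 -0.4 -0.7] [497.2  74.5  55.7]
29.45 9
[{"dx": -0.3, "dy": 0.1, "dz": 0.9, "rx": -0.001, "ry": 0.0, "rz": 0.002}, {"dx": 1.2, "dy": 0.0, "dz": 0.9, "rx": 0.0, "ry": 0.0, "rz": 0.0}, {"dx": 1.2, "dy": 0.0, "dz": 0.9, "rx": 0.0, "ry": 0.0, "rz": 0.0}, {"dx": 1.3, "dy": 0.0, "dz": 0.8, "rx": 0.0, "ry": 0.0, "rz": 0.0}, {"dx": 1.3, "dy": 0.0, "dz": 0.8, "rx": 0.0, "ry": 0.0, "rz": 0.0}]
[{"dx": 1.3, "dy": 0.0, "dz": 0.7, "rx": 0.0, "ry": 0.0, "rz": 0.0}, {"dx": 1.4, "dy": 0.0, "dz": 0.6, "rx": 0.0, "ry": 0.0, "rz": 0.0}, {"dx": 1.4, "dy": 0.0, "dz": 0.6, "rx": 0.0, "ry": 0.0, "rz": 0.0}, {"dx": 1.4, "dy": 0.0, "dz": 0.5, "rx": 0.0, "ry": 0.0, "rz": 0.0}]
```

View pics/c8.png

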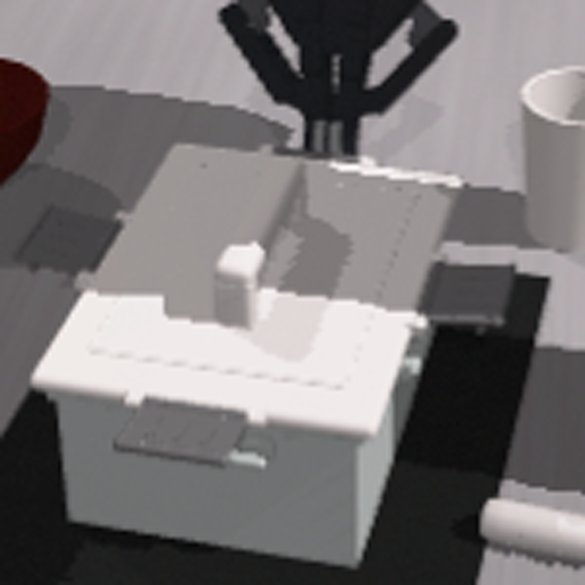

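The lid is flat on the rim all round, and the right clip is being folded down by the finger behind the lid, out of sight. Now I push in, in small steps.

Emit:
{"name": "carry_out", "arguments": {
  "rows": [
    {"dx": 0.8, "dy": 0.0, "dz": 0.8, "rx": 0.0, "ry": 0.0, "rz": 0.0},
    {"dx": 1.2, "dy": 0.0, "dz": 0.7, "rx": 0.0, "ry": 0.0, "rz": 0.0},
    {"dx": 0.0, "dy": 0.0, "dz": 0, "rx": 0.0, "ry": 0.0, "rz": 0.0}
  ]
}}

```text
clock: 29.8
position: [497.7, 77.4, 55.3]
tool_rot: [-2.171, -1.958, -0.328]
wrist_force: [-0.6, -0.8, 0.7]
width: -0.004
grip_force: 0.3
```

Emit:
{"name": "carry_out", "arguments": {
  "rows": [
    {"dx": 1.2, "dy": 0.0, "dz": 0.8, "rx": 0.0, "ry": 0.0, "rz": 0.0},
    {"dx": 0.6, "dy": 0.0, "dz": 0.3, "rx": 0.0, "ry": 0.0, "rz": 0.0},
    {"dx": 0.0, "dy": 0.0, "dz": 0, "rx": 0.0, "ry": 0.0, "rz": 0.0}
  ]
}}

```text
clock: 30.1
position: [497.8, 79.4, 54.6]
tool_rot: [-2.17, -1.958, -0.328]
wrist_force: [0.4, -0.8, 1.8]
width: 0.0
grip_force: 1.1
```

Emit:
{"name": "carry_out", "arguments": {
  "rows": [
    {"dx": 0.7, "dy": 0.0, "dz": 0.3, "rx": 0.0, "ry": 0.0, "rz": 0.0},
    {"dx": 0.0, "dy": 0.0, "dz": 0, "rx": 0.0, "ry": 0.0, "rz": 0.0}
  ]
}}

```text
clock: 30.3
position: [497.9, 79.9, 54.5]
tool_rot: [-2.171, -1.958, -0.328]
wrist_force: [-0.6, -6.5, 1.7]
width: -0.0
grip_force: 2.8
```

Emit:
{"name": "carry_out", "arguments": {
  "rows": [
    {"dx": 0.7, "dy": 0.0, "dz": 0.3, "rx": 0.0, "ry": 0.0, "rz": 0.0},
    {"dx": 0.0, "dy": 0.0, "dz": 0, "rx": 0.0, "ry": 0.0, "rz": 0.0}
  ]
}}

```text
clock: 30.5
position: [497.9, 80.6, 54.4]
tool_rot: [-2.171, -1.958, -0.327]
wrist_force: [-0.3, -6.3, 0.7]
width: -0.0
grip_force: 3.2
```

Emit:
{"name": "carry_out", "arguments": {
  "rows": [
    {"dx": 0.7, "dy": 0.0, "dz": 0.3, "rx": 0.0, "ry": 0.0, "rz": 0.0},
    {"dx": 0.0, "dy": 0.0, "dz": 0, "rx": 0.0, "ry": 0.0, "rz": 0.0}
  ]
}}

```text
clock: 30.7
position: [498.0, 81.3, 54.3]
tool_rot: [-2.171, -1.958, -0.327]
wrist_force: [0.4, -6.4, 0.2]
width: -0.002
grip_force: 2.8
```

Emit:
{"name": "carry_out", "arguments": {
  "rows": [
    {"dx": 0.7, "dy": 0.0, "dz": 0.3, "rx": 0.0, "ry": 0.0, "rz": 0.0},
    {"dx": 0.0, "dy": 0.0, "dz": 0, "rx": 0.0, "ry": 0.0, "rz": 0.0}
  ]
}}

```text
clock: 30.9
position: [498.0, 82.2, 54.1]
tool_rot: [-2.171, -1.958, -0.327]
wrist_force: [0.4, -5.8, -1.5]
width: -0.001
grip_force: 2.3
```

Emit:
{"name": "carry_out", "arguments": {
  "rows": [
    {"dx": 0.7, "dy": 0.0, "dz": 0.3, "rx": 0.0, "ry": 0.0, "rz": 0.0},
    {"dx": 0.0, "dy": 0.0, "dz": 0, "rx": 0.0, "ry": 0.0, "rz": 0.0}
  ]
}}

```text
clock: 31.1
position: [498.1, 83.0, 54.0]
tool_rot: [-2.171, -1.958, -0.328]
wrist_force: [1.6, -3.1, -1.2]
width: 0.002
grip_force: 1.6
```

Emit:
{"name": "carry_out", "arguments": {
  "rows": [
    {"dx": 0.7, "dy": 0.0, "dz": 0.2, "rx": 0.0, "ry": 0.0, "rz": 0.0},
    {"dx": 0.0, "dy": 0.0, "dz": 0, "rx": 0.0, "ry": 0.0, "rz": 0.0}
  ]
}}

```text
clock: 31.3
position: [498.1, 84.0, 54.2]
tool_rot: [-2.17, -1.957, -0.328]
wrist_force: [-0.1, -1.8, -1.2]
width: -0.001
grip_force: 1.2
```

Emit:
{"name": "carry_out", "arguments": {
  "rows": [
    {"dx": 0.7, "dy": 0.0, "dz": 0.2, "rx": 0.0, "ry": 0.0, "rz": 0.0},
    {"dx": 0.0, "dy": 0.0, "dz": 0, "rx": 0.0, "ry": 0.0, "rz": 0.0}
  ]
}}

```text
clock: 31.5
position: [498.2, 84.3, 54.1]
tool_rot: [-2.171, -1.958, -0.327]
wrist_force: [-0.6, -7.4, -1.8]
width: -0.002
grip_force: 3.9
```

Emit:
{"name": "carry_out", "arguments": {
  "rows": [
    {"dx": 0.6, "dy": 0.0, "dz": 0.1, "rx": 0.0, "ry": 0.0, "rz": 0.0},
    {"dx": 0.0, "dy": 0.0, "dz": 0, "rx": 0.0, "ry": 0.0, "rz": 0.0}
  ]
}}

```text
clock: 31.7
position: [498.2, 84.5, 54.1]
tool_rot: [-2.171, -1.958, -0.326]
wrist_force: [-0.7, -12.9, -1.3]
width: 0.005
grip_force: 6.3
```

The right clip went over the hump (force about 6.4 N, dropping to 1.8) and then hit the hard stop: snapped. On to the left clip.

```bash
python3 - <<'E'
from clip import *
ax=np.pi/2+YAW
st=read_state(); P=np.array(st['position']); M=R.from_rotvec(st['tool_rot']).as_matrix(); a=-np.pi/2+YAW; o=np.array([np.cos(a),np.sin(a),0])
M0=Rt(ax)
w=[(P+o*25,M),(P+o*30+[0,0,40],M),(np.array([LX,LY,0])+o*110+[0,0,150],M0),(np.array([LX,LY,0])-o*90+[0,0,150],M0),pose('left',(26,50),.15,-1,ax),pose('left',(26,30),.3,-1,ax)]
w+=[pose('left',Cpt(t),.3,-1,ax) for t in(-.2,.2,.5,.8,1.05,1.2,1.25)]
show(w,st)
E
```

```text
31.7 21
[{"dx": -23.9, "dy": 0.0, "dz": -7.3, "rx": 0.0, "ry": 0.0, "rz": 0.0}, {"dx": 7.0, "dy": 0.0, "dz": -39.7, "rx": 0.0, "ry": 0.0, "rz": 0.0}, {"dx": 18.4, "dy": 0.0, "dz": -13.8, "rx": 0.0, "ry": -0.099, "rz": 0.0}, {"dx": 17.0, "dy": 0.0, "dz": -15.6, "rx": 0.0, "ry": -0.099, "rz": 0.0}, {"dx": 15.3, "dy": 0.0, "dz": -17.2, "rx": 0.0, "ry": -0.099, "rz": 0.0}]
[{"dx": 40.0, "dy": 0.0, "dz": 0.0, "rx": 0.0, "ry": 0.0, "rz": 0.0}, {"dx": 40.0, "dy": 0.0, "dz": 0.0, "rx": 0.0, "ry": 0.0, "rz": 0.0}, {"dx": 40.0, "dy": 0.0, "dz": 0.0, "rx": 0.0, "ry": 0.0, "rz": 0.0}, {"dx": 40.0, "dy": 0.0, "dz": 0.0, "rx": 0.0, "ry": 0.0, "rz": 0.0}, {"dx": 40.0, "dy": 0.0, "dz": 0.0, "rx": 0.0, "ry": 0.0, "rz": 0.0}]
[{"dx": 26.9, "dy": 0.0, "dz": 7.8, "rx": 0.0, "ry": -0.075, "rz": 0.0}, {"dx": 27.4, "dy": 0.0, "dz": 5.8, "rx": 0.0, "ry": -0.075, "rz": 0.0}, {"dx": 1.4, "dy": 0.0, "dz": 10.7, "rx": 0.0, "ry": -0.075, "rz": 0.0}, {"dx": 2.2, "dy": 0.0, "dz": 10.6, "rx": 0.0, "ry": -0.075, "rz": 0.0}, {"dx": 9.2, "dy": 0.0, "dz": 19.8, "rx": 0.0, "ry": 0.0, "rz": 0.0}]
[{"dx": 4.5, "dy": 0.0, "dz": 11.1, "rx": 0.0, "ry": 0.0, "rz": 0.0}, {"dx": 0.3, "dy": 0.0, "dz": 9.0, "rx": 0.0, "ry": 0.0, "rz": 0.0}, {"dx": -2.4, "dy": 0.0, "dz": 8.7, "rx": 0.0, "ry": 0.0, "rz": 0.0}, {"dx": -3.9, "dy": 0.0, "dz": 6.4, "rx": 0.0, "ry": 0.0, "rz": 0.0}, {"dx": -3.0, "dy": 0.0, "dz": 3.3, "rx": 0.0, "ry": 0.0, "rz": 0.0}]
[{"dx": -1.1, "dy": 0.0, "dz": 1.0, "rx": 0.0, "ry": 0.0, "rz": 0.0}]
```

Emit:
{"name": "carry_out", "arguments": {
  "rows": [
    {"dx": -23.9, "dy": 0.0, "dz": -7.3, "rx": 0.0, "ry": 0.0, "rz": 0.0},
    {"dx": 7.0, "dy": 0.0, "dz": -39.7, "rx": 0.0, "ry": 0.0, "rz": 0.0},
    {"dx": 18.4, "dy": 0.0, "dz": -13.8, "rx": 0.0, "ry": -0.099, "rz": 0.0},
    {"dx": 17.0, "dy": 0.0, "dz": -15.6, "rx": 0.0, "ry": -0.099, "rz": 0.0},
    {"dx": 15.3, "dy": 0.0, "dz": -17.2, "rx": 0.0, "ry": -0.099, "rz": 0.0}
  ]
}}

```text
clock: 32.2
position: [499.6, 95.9, 151.8]
tool_rot: [2.333, 2.101, 0.002]
wrist_force: [0.5, -0.8, -0.1]
width: 0.001
grip_force: 0.0
```

Emit:
{"name": "carry_out", "arguments": {
  "rows": [
    {"dx": 40.0, "dy": 0.0, "dz": 0.0, "rx": 0.0, "ry": 0.0, "rz": 0.0},
    {"dx": 40.0, "dy": 0.0, "dz": 0.0, "rx": 0.0, "ry": 0.0, "rz": 0.0},
    {"dx": 40.0, "dy": 0.0, "dz": 0.0, "rx": 0.0, "ry": 0.0, "rz": 0.0},
    {"dx": 40.0, "dy": 0.0, "dz": 0.0, "rx": 0.0, "ry": 0.0, "rz": 0.0},
    {"dx": 40.0, "dy": 0.0, "dz": 0.0, "rx": 0.0, "ry": 0.0, "rz": 0.0}
  ]
}}

```text
clock: 32.7
position: [519.6, 296.7, 150.9]
tool_rot: [-2.331, -2.103, -0.004]
wrist_force: [0.8, -0.2, 1.0]
width: 0.0
grip_force: 0.0
```

Emit:
{"name": "carry_out", "arguments": {
  "rows": [
    {"dx": 26.9, "dy": 0.0, "dz": 7.8, "rx": 0.0, "ry": -0.075, "rz": 0.0},
    {"dx": 27.4, "dy": 0.0, "dz": 5.8, "rx": 0.0, "ry": -0.075, "rz": 0.0},
    {"dx": 1.4, "dy": 0.0, "dz": 10.7, "rx": 0.0, "ry": -0.075, "rz": 0.0},
    {"dx": 2.2, "dy": 0.0, "dz": 10.6, "rx": 0.0, "ry": -0.075, "rz": 0.0},
    {"dx": 0, "dy": 0.0, "dz": 0, "rx": 0.0, "ry": 0.0, "rz": 0.0}
  ]
}}

```text
clock: 33.2
position: [524.2, 349.0, 111.0]
tool_rot: [2.169, 1.962, -0.332]
wrist_force: [0.5, 0.1, -0.0]
width: -0.0
grip_force: 0.0
```

```bash
python3 - <<'E'
from clip import *
ax=np.pi/2+YAW
st=read_state(); print(np.round(st['position'],1))
show([pose('left',Cpt(t),.3,-1,ax) for t in(-.2,.2,.5,.8,1.05,1.2)],st)
E
```

```text
[524.2 349.  111. ]
33.2 6
[{"dx": 7.2, "dy": 1.8, "dz": 18.6, "rx": -0.003, "ry": 0.0, "rz": 0.004}, {"dx": 4.5, "dy": 0.0, "dz": 11.1, "rx": 0.0, "ry": 0.0, "rz": 0.0}, {"dx": 0.3, "dy": 0.0, "dz": 9.0, "rx": 0.0, "ry": 0.0, "rz": 0.0}, {"dx": -2.4, "dy": 0.0, "dz": 8.7, "rx": 0.0, "ry": 0.0, "rz": 0.0}, {"dx": -3.9, "dy": 0.0, "dz": 6.4, "rx": 0.0, "ry": 0.0, "rz": 0.0}]
[{"dx": -3.0, "dy": 0.0, "dz": 3.3, "rx": 0.0, "ry": 0.0, "rz": 0.0}]
```

Emit:
{"name": "carry_out", "arguments": {
  "rows": [
    {"dx": 7.2, "dy": 1.0, "dz": 18.6, "rx": 0.0, "ry": 0.0, "rz": 0.0},
    {"dx": 4.5, "dy": 0.0, "dz": 11.1, "rx": 0.0, "ry": 0.0, "rz": 0.0},
    {"dx": 0.3, "dy": 0.0, "dz": 9.0, "rx": 0.0, "ry": 0.0, "rz": 0.0},
    {"dx": -2.4, "dy": 0.0, "dz": 8.7, "rx": 0.0, "ry": 0.0, "rz": 0.0}
  ]
}}

```text
clock: 33.6
position: [526.0, 342.7, 65.5]
tool_rot: [2.173, 1.959, -0.324]
wrist_force: [0.3, 1.1, -0.0]
width: -0.002
grip_force: 0.3
```

Emit:
{"name": "carry_out", "arguments": {
  "rows": [
    {"dx": -3.9, "dy": 0.0, "dz": 6.4, "rx": 0.0, "ry": 0.0, "rz": 0.0},
    {"dx": -3.0, "dy": 0.0, "dz": 3.3, "rx": 0.0, "ry": 0.0, "rz": 0.0},
    {"dx": -1.2, "dy": 0.0, "dz": 0.9, "rx": 0.0, "ry": 0.0, "rz": 0.0},
    {"dx": 0, "dy": 0.0, "dz": 0, "rx": 0.0, "ry": 0.0, "rz": 0.0}
  ]
}}

```text
clock: 34.0
position: [525.0, 332.0, 58.2]
tool_rot: [2.173, 1.959, -0.324]
wrist_force: [0.1, 0.7, 0.2]
width: 0.0
grip_force: 0.2
```

Emit:
{"name": "carry_out", "arguments": {
  "rows": [
    {"dx": -1.0, "dy": 0.0, "dz": 0.8, "rx": 0.0, "ry": 0.0, "rz": 0.0},
    {"dx": 0, "dy": 0.0, "dz": 0, "rx": 0.0, "ry": 0.0, "rz": 0.0}
  ]
}}

```text
clock: 34.2
position: [524.9, 331.1, 57.6]
tool_rot: [2.172, 1.959, -0.324]
wrist_force: [0.7, -0.7, 0.6]
width: 0.0
grip_force: 0.2
```

Emit:
{"name": "carry_out", "arguments": {
  "rows": [
    {"dx": -0.8, "dy": 0.0, "dz": 0.6, "rx": 0.0, "ry": 0.0, "rz": 0.0},
    {"dx": 0, "dy": 0.0, "dz": 0, "rx": 0.0, "ry": 0.0, "rz": 0.0}
  ]
}}

```text
clock: 34.4
position: [524.7, 330.1, 57.0]
tool_rot: [2.172, 1.959, -0.325]
wrist_force: [0.6, 0.2, 0.7]
width: -0.001
grip_force: 0.3
```

Emit:
{"name": "carry_out", "arguments": {
  "rows": [
    {"dx": -0.8, "dy": 0.0, "dz": 0.5, "rx": 0.0, "ry": 0.0, "rz": 0.0},
    {"dx": 0, "dy": 0.0, "dz": 0, "rx": 0.0, "ry": 0.0, "rz": 0.0}
  ]
}}

```text
clock: 34.6
position: [524.5, 329.2, 56.7]
tool_rot: [2.172, 1.959, -0.325]
wrist_force: [-0.2, 0.7, -0.9]
width: -0.002
grip_force: 0.3
```

Emit:
{"name": "carry_out", "arguments": {
  "rows": [
    {"dx": -0.8, "dy": 0.0, "dz": 0.4, "rx": 0.0, "ry": 0.0, "rz": 0.0},
    {"dx": 0, "dy": 0.0, "dz": 0, "rx": 0.0, "ry": 0.0, "rz": 0.0}
  ]
}}

```text
clock: 34.8
position: [524.4, 328.3, 56.5]
tool_rot: [2.172, 1.959, -0.325]
wrist_force: [0.7, 0.2, -0.2]
width: -0.001
grip_force: 0.3
```

Emit:
{"name": "carry_out", "arguments": {
  "rows": [
    {"dx": -0.8, "dy": 0.0, "dz": 0.7, "rx": 0.0, "ry": 0.0, "rz": 0.0},
    {"dx": 0, "dy": 0.0, "dz": 0, "rx": 0.0, "ry": 0.0, "rz": 0.0}
  ]
}}

```text
clock: 35.0
position: [524.3, 327.3, 56.1]
tool_rot: [2.172, 1.959, -0.325]
wrist_force: [-0.2, 0.7, -1.0]
width: -0.001
grip_force: 0.3
```

Emit:
{"name": "carry_out", "arguments": {
  "rows": [
    {"dx": -0.8, "dy": 0.0, "dz": 0.6, "rx": 0.0, "ry": 0.0, "rz": 0.0},
    {"dx": 0, "dy": 0.0, "dz": 0, "rx": 0.0, "ry": 0.0, "rz": 0.0}
  ]
}}

```text
clock: 35.2
position: [524.3, 326.5, 55.9]
tool_rot: [2.172, 1.959, -0.325]
wrist_force: [-0.7, 2.4, 0.7]
width: 0.004
grip_force: 1.0
```

Emit:
{"name": "carry_out", "arguments": {
  "rows": [
    {"dx": -0.8, "dy": 0.0, "dz": 0.4, "rx": 0.0, "ry": 0.0, "rz": 0.0},
    {"dx": 0, "dy": 0.0, "dz": 0, "rx": 0.0, "ry": 0.0, "rz": 0.0}
  ]
}}

```text
clock: 35.4
position: [524.2, 326.0, 55.7]
tool_rot: [2.172, 1.96, -0.324]
wrist_force: [0.1, 5.4, 0.1]
width: 0.001
grip_force: 2.6
```

Emit:
{"name": "carry_out", "arguments": {
  "rows": [
    {"dx": -0.8, "dy": 0.0, "dz": 0.4, "rx": 0.0, "ry": 0.0, "rz": 0.0},
    {"dx": 0, "dy": 0.0, "dz": 0, "rx": 0.0, "ry": 0.0, "rz": 0.0}
  ]
}}

```text
clock: 35.6
position: [524.1, 325.2, 55.5]
tool_rot: [2.172, 1.96, -0.323]
wrist_force: [0.7, 6.1, -0.4]
width: 0.001
grip_force: 3.0
```

Emit:
{"name": "carry_out", "arguments": {
  "rows": [
    {"dx": -0.8, "dy": 0.0, "dz": 0.4, "rx": 0.0, "ry": 0.0, "rz": 0.0},
    {"dx": 0, "dy": 0.0, "dz": 0, "rx": 0.0, "ry": 0.0, "rz": 0.0}
  ]
}}

```text
clock: 35.8
position: [524.0, 324.3, 55.3]
tool_rot: [2.172, 1.96, -0.324]
wrist_force: [0.5, 6.3, -2.2]
width: 0.001
grip_force: 2.9
```

Emit:
{"name": "carry_out", "arguments": {
  "rows": [
    {"dx": -0.8, "dy": 0.0, "dz": 0.4, "rx": 0.0, "ry": 0.0, "rz": 0.0},
    {"dx": 0, "dy": 0.0, "dz": 0, "rx": 0.0, "ry": 0.0, "rz": 0.0}
  ]
}}

```text
clock: 36.0
position: [523.9, 323.2, 55.1]
tool_rot: [2.172, 1.96, -0.324]
wrist_force: [0.5, 3.4, -2.0]
width: 0.004
grip_force: 1.7
```

Emit:
{"name": "carry_out", "arguments": {
  "rows": [
    {"dx": -0.8, "dy": 0.0, "dz": 0.2, "rx": 0.0, "ry": 0.0, "rz": 0.0},
    {"dx": 0, "dy": 0.0, "dz": 0, "rx": 0.0, "ry": 0.0, "rz": 0.0}
  ]
}}

```text
clock: 36.2
position: [523.8, 322.1, 55.2]
tool_rot: [2.172, 1.959, -0.325]
wrist_force: [0.7, 3.0, -1.8]
width: 0.003
grip_force: 1.5
```

Emit:
{"name": "carry_out", "arguments": {
  "rows": [
    {"dx": -0.6, "dy": 0.0, "dz": 0.2, "rx": 0.0, "ry": 0.0, "rz": 0.0},
    {"dx": 0, "dy": 0.0, "dz": 0, "rx": 0.0, "ry": 0.0, "rz": 0.0}
  ]
}}

```text
clock: 36.4
position: [523.8, 321.9, 55.3]
tool_rot: [2.173, 1.96, -0.324]
wrist_force: [0.6, 6.7, -2.6]
width: 0.0
grip_force: 3.4
```

Emit:
{"name": "carry_out", "arguments": {
  "rows": [
    {"dx": -0.6, "dy": 0.0, "dz": 0.2, "rx": 0.0, "ry": 0.0, "rz": 0.0},
    {"dx": 0, "dy": 0.0, "dz": 0, "rx": 0.0, "ry": 0.0, "rz": 0.0}
  ]
}}

```text
clock: 36.6
position: [523.7, 321.8, 55.2]
tool_rot: [2.173, 1.96, -0.323]
wrist_force: [0.5, 10.5, -2.7]
width: -0.004
grip_force: 5.3
```

Emit:
{"name": "carry_out", "arguments": {
  "rows": [
    {"dx": -0.5, "dy": 0.0, "dz": 0.1, "rx": 0.0, "ry": 0.0, "rz": 0.0},
    {"dx": 0, "dy": 0.0, "dz": 0, "rx": 0.0, "ry": 0.0, "rz": 0.0}
  ]
}}

```text
clock: 36.8
position: [523.7, 321.6, 55.3]
tool_rot: [2.173, 1.961, -0.322]
wrist_force: [2.4, 14.9, -4.3]
width: 0.001
grip_force: 6.9
```

The left clip snapped the same way: 6.3 N hump, then a hard stop. Next the front clip, with the tool turned 90°.

```bash
python3 - <<'E'
from clip import *
ax=np.pi/2+YAW; a2=np.pi+YAW
st=read_state(); P=np.array(st['position']); M=R.from_rotvec(st['tool_rot']).as_matrix(); a=np.pi/2+YAW; o=np.array([np.cos(a),np.sin(a),0])
w=[(P+o*25,M),(P+o*30+[0,0,40],M),(np.array([LX,LY,0])+o*110+[0,0,150],Rt(ax))]
q=pose('front',(26,66),0.0,-1,a2)
w+=[q,pose('front',(26,50),.15,-1,a2),pose('front',(26,30),.3,-1,a2)]
show(w,st)
E
```

```text
36.8 20
[{"dx": 23.9, "dy": 0.0, "dz": -7.2, "rx": 0.0, "ry": 0.0, "rz": 0.0}, {"dx": -6.8, "dy": 0.0, "dz": -39.7, "rx": 0.0, "ry": 0.0, "rz": 0.0}, {"dx": -17.4, "dy": -0.2, "dz": -13.8, "rx": 0.0, "ry": 0.098, "rz": 0.001}, {"dx": -15.9, "dy": -0.2, "dz": -15.4, "rx": 0.0, "ry": 0.098, "rz": 0.001}, {"dx": -14.3, "dy": -0.2, "dz": -16.9, "rx": 0.0, "ry": 0.098, "rz": 0.001}]
[{"dx": -10.0, "dy": -10.5, "dz": -0.2, "rx": 0.0, "ry": 0.0, "rz": -0.143}, {"dx": -8.4, "dy": -11.9, "dz": -0.2, "rx": 0.0, "ry": 0.0, "rz": -0.143}, {"dx": -6.6, "dy": -12.9, "dz": -0.2, "rx": 0.0, "ry": 0.0, "rz": -0.143}, {"dx": -4.7, "dy": -13.7, "dz": -0.2, "rx": 0.0, "ry": 0.0, "rz": -0.143}, {"dx": -2.7, "dy": -14.3, "dz": -0.2, "rx": 0.0, "ry": 0.0, "rz": -0.143}]
[{"dx": -0.7, "dy": -14.5, "dz": -0.2, "rx": 0.0, "ry": 0.0, "rz": -0.143}, {"dx": 1.4, "dy": -14.5, "dz": -0.2, "rx": 0.0, "ry": 0.0, "rz": -0.143}, {"dx": 3.5, "dy": -14.1, "dz": -0.2, "rx": 0.0, "ry": 0.0, "rz": -0.143}, {"dx": 5.4, "dy": -13.5, "dz": -0.2, "rx": 0.0, "ry": 0.0, "rz": -0.143}, {"dx": 7.3, "dy": -12.6, "dz": -0.2, "rx": 0.0, "ry": 0.0, "rz": -0.143}]
[{"dx": 9.0, "dy": -11.4, "dz": -0.2, "rx": 0.0, "ry": 0.0, "rz": -0.143}, {"dx": -0.1, "dy": 0.0, "dz": 8.8, "rx": 0.0, "ry": -0.075, "rz": 0.0}, {"dx": 0.6, "dy": 0.0, "dz": 8.8, "rx": 0.0, "ry": -0.075, "rz": 0.0}, {"dx": 1.4, "dy": 0.0, "dz": 10.7, "rx": 0.0, "ry": -0.075, "rz": 0.0}, {"dx": 2.2, "dy": 0.0, "dz": 10.6, "rx": 0.0, "ry": -0.075, "rz": 0.0}]
```

Emit:
{"name": "carry_out", "arguments": {
  "rows": [
    {"dx": 23.9, "dy": 0.0, "dz": -7.2, "rx": 0.0, "ry": 0.0, "rz": 0.0},
    {"dx": -6.8, "dy": 0.0, "dz": -39.7, "rx": 0.0, "ry": 0.0, "rz": 0.0},
    {"dx": -17.4, "dy": -0.2, "dz": -13.8, "rx": 0.0, "ry": 0.098, "rz": 0.0},
    {"dx": -15.9, "dy": -0.2, "dz": -15.4, "rx": 0.0, "ry": 0.098, "rz": 0.0},
    {"dx": -14.3, "dy": -0.2, "dz": -16.9, "rx": 0.0, "ry": 0.098, "rz": 0.0}
  ]
}}

```text
clock: 37.3
position: [522.2, 312.5, 151.0]
tool_rot: [2.332, 2.104, 0.002]
wrist_force: [0.2, 0.8, 1.3]
width: -0.002
grip_force: 0.0
```

Emit:
{"name": "carry_out", "arguments": {
  "rows": [
    {"dx": -10.0, "dy": -10.5, "dz": -0.2, "rx": 0.0, "ry": 0.0, "rz": -0.143},
    {"dx": -8.4, "dy": -11.9, "dz": -0.2, "rx": 0.0, "ry": 0.0, "rz": -0.143},
    {"dx": -6.6, "dy": -12.9, "dz": -0.2, "rx": 0.0, "ry": 0.0, "rz": -0.143},
    {"dx": -4.7, "dy": -13.7, "dz": -0.2, "rx": 0.0, "ry": 0.0, "rz": -0.143},
    {"dx": -2.7, "dy": -14.3, "dz": -0.2, "rx": 0.0, "ry": 0.0, "rz": -0.143}
  ]
}}

```text
clock: 37.8
position: [464.2, 267.8, 151.2]
tool_rot: [1.441, 2.79, -0.005]
wrist_force: [0.4, -0.4, 0.1]
width: -0.006
grip_force: 0.0
```

Emit:
{"name": "carry_out", "arguments": {
  "rows": [
    {"dx": -0.7, "dy": -14.5, "dz": -0.2, "rx": 0.0, "ry": 0.0, "rz": -0.143},
    {"dx": 1.4, "dy": -14.5, "dz": -0.2, "rx": 0.0, "ry": 0.0, "rz": -0.143},
    {"dx": 3.5, "dy": -14.1, "dz": -0.2, "rx": 0.0, "ry": 0.0, "rz": -0.143},
    {"dx": 5.4, "dy": -13.5, "dz": -0.2, "rx": 0.0, "ry": 0.0, "rz": -0.143},
    {"dx": 7.3, "dy": -12.6, "dz": -0.2, "rx": 0.0, "ry": 0.0, "rz": -0.143}
  ]
}}

```text
clock: 38.3
position: [406.6, 223.3, 152.3]
tool_rot: [0.373, 3.119, -0.006]
wrist_force: [0.4, -0.2, 0.4]
width: 0.0
grip_force: 0.0
```

Emit:
{"name": "carry_out", "arguments": {
  "rows": [
    {"dx": 9.0, "dy": -11.4, "dz": -0.2, "rx": 0.0, "ry": 0.0, "rz": -0.143},
    {"dx": 0, "dy": 0, "dz": 0, "rx": 0.0, "ry": -0.075, "rz": 0.0},
    {"dx": 0, "dy": 0, "dz": 0, "rx": 0.0, "ry": -0.075, "rz": 0.0},
    {"dx": 0, "dy": 0, "dz": 0, "rx": 0.0, "ry": -0.075, "rz": 0.0},
    {"dx": 0, "dy": 0, "dz": 0, "rx": 0.0, "ry": -0.075, "rz": 0.0}
  ]
}}

```text
clock: 38.8
position: [395.7, 214.8, 152.8]
tool_rot: [0.143, 2.835, -0.026]
wrist_force: [0.1, -1.2, 0.8]
width: 0.003
grip_force: 0.0
```

```bash
python3 - <<'E'
from clip import *
a2=np.pi+YAW
st=read_state(); print(np.round(st['position'],1),st['joint_positions'].round(2) if hasattr(st['joint_positions'],'round') else st['joint_positions'])
show([pose('front',(30,32),.3,-1,a2)]+[pose('front',Cpt(t),.3,-1,a2) for t in(-.2,.2,.5,.8,1.05,1.2,1.3)],st)
E
```

```text
[395.7 214.8 152.8] [ 0.44 -0.23  1.99 -0.17  1.12 -0.98]
38.8 8
[{"dx": 15.2, "dy": 1.8, "dz": 35.1, "rx": -0.002, "ry": 0.003, "rz": 0.004}, {"dx": 5.9, "dy": 0.0, "dz": 22.9, "rx": 0.0, "ry": 0.0, "rz": 0.0}, {"dx": 4.5, "dy": 0.0, "dz": 11.1, "rx": 0.0, "ry": 0.0, "rz": 0.0}, {"dx": 0.3, "dy": 0.0, "dz": 9.0, "rx": 0.0, "ry": 0.0, "rz": 0.0}, {"dx": -2.4, "dy": 0.0, "dz": 8.7, "rx": 0.0, "ry": 0.0, "rz": 0.0}]
[{"dx": -3.9, "dy": 0.0, "dz": 6.4, "rx": 0.0, "ry": 0.0, "rz": 0.0}, {"dx": -3.0, "dy": 0.0, "dz": 3.3, "rx": 0.0, "ry": 0.0, "rz": 0.0}, {"dx": -2.3, "dy": 0.0, "dz": 1.9, "rx": 0.0, "ry": 0.0, "rz": 0.0}]
```

Emit:
{"name": "carry_out", "arguments": {
  "rows": [
    {"dx": 8, "dy": 0.9, "dz": 17.5, "rx": 0.0, "ry": 0.0, "rz": 0.0},
    {"dx": 7.2, "dy": 0.9, "dz": 17.6, "rx": 0.0, "ry": 0.0, "rz": 0.0},
    {"dx": 5.9, "dy": 0.0, "dz": 22.9, "rx": 0.0, "ry": 0.0, "rz": 0.0},
    {"dx": 4.5, "dy": 0.0, "dz": 11.1, "rx": 0.0, "ry": 0.0, "rz": 0.0},
    {"dx": 0.3, "dy": 0.0, "dz": 9.0, "rx": 0.0, "ry": 0.0, "rz": 0.0}
  ]
}}

```text
clock: 39.3
position: [393.9, 216.6, 69.5]
tool_rot: [0.142, 2.839, -0.027]
wrist_force: [-0.4, 0.3, 1.3]
width: -0.002
grip_force: 0.2
```

Emit:
{"name": "carry_out", "arguments": {
  "rows": [
    {"dx": -2.4, "dy": 0.0, "dz": 8.7, "rx": 0.0, "ry": 0.0, "rz": 0.0},
    {"dx": -3.9, "dy": 0.0, "dz": 6.4, "rx": 0.0, "ry": 0.0, "rz": 0.0},
    {"dx": -3.0, "dy": 0.0, "dz": 3.3, "rx": 0.0, "ry": 0.0, "rz": 0.0},
    {"dx": 0, "dy": 0.0, "dz": 0, "rx": 0.0, "ry": 0.0, "rz": 0.0}
  ]
}}

```text
clock: 39.7
position: [409.1, 215.3, 55.4]
tool_rot: [0.143, 2.838, -0.026]
wrist_force: [-1.3, -0.2, 0.6]
width: 0.0
grip_force: 0.2
```

```bash
python3 - <<'E'
from clip import *
a2=np.pi+YAW
st=read_state(); print(np.round(st['position'],1),np.round(st['wrist_force'],1),pose('front',Cpt(1.2),.3,-1,a2)[0].round(1))
show([pose('front',Cpt(t),.3,-1,a2) for t in(1.3,1.35,1.4,1.45)],st)
E
```

```text
[409.1 215.3  55.4] [-1.3 -0.2  0.6] [408.6 215.2  55.7]
39.7 4
[{"dx": -2.0, "dy": -0.2, "dz": 1.5, "rx": -0.002, "ry": 0.0, "rz": 0.003}, {"dx": -1.2, "dy": 0.0, "dz": 0.9, "rx": 0.0, "ry": 0.0, "rz": 0.0}, {"dx": -1.3, "dy": 0.0, "dz": 0.8, "rx": 0.0, "ry": 0.0, "rz": 0.0}, {"dx": -1.3, "dy": 0.0, "dz": 0.8, "rx": 0.0, "ry": 0.0, "rz": 0.0}]
```

Emit:
{"name": "carry_out", "arguments": {
  "rows": [
    {"dx": -1.0, "dy": 0.0, "dz": 0.7, "rx": 0.0, "ry": 0.0, "rz": 0.0},
    {"dx": -1.0, "dy": 0.0, "dz": 0.7, "rx": 0.0, "ry": 0.0, "rz": 0.0},
    {"dx": 0, "dy": 0.0, "dz": 0, "rx": 0.0, "ry": 0.0, "rz": 0.0}
  ]
}}

```text
clock: 40.0
position: [410.9, 215.2, 54.8]
tool_rot: [0.142, 2.838, -0.026]
wrist_force: [-0.6, 0.5, 0.7]
width: 0.0
grip_force: 0.2
```

Emit:
{"name": "carry_out", "arguments": {
  "rows": [
    {"dx": -0.8, "dy": 0.0, "dz": 0.5, "rx": 0.0, "ry": 0.0, "rz": 0.0},
    {"dx": 0, "dy": 0.0, "dz": 0, "rx": 0.0, "ry": 0.0, "rz": 0.0}
  ]
}}

```text
clock: 40.2
position: [411.8, 215.1, 54.5]
tool_rot: [0.142, 2.838, -0.026]
wrist_force: [-1.0, -0.2, -0.4]
width: 0.0
grip_force: 0.2
```

Emit:
{"name": "carry_out", "arguments": {
  "rows": [
    {"dx": -0.8, "dy": 0.0, "dz": 0.5, "rx": 0.0, "ry": 0.0, "rz": 0.0},
    {"dx": 0, "dy": 0.0, "dz": 0, "rx": 0.0, "ry": 0.0, "rz": 0.0}
  ]
}}

```text
clock: 40.4
position: [412.7, 215.0, 54.1]
tool_rot: [0.143, 2.838, -0.026]
wrist_force: [-1.0, -0.3, -0.4]
width: 0.0
grip_force: 0.3
```

Emit:
{"name": "carry_out", "arguments": {
  "rows": [
    {"dx": -0.8, "dy": 0.0, "dz": 0.4, "rx": 0.0, "ry": 0.0, "rz": 0.0},
    {"dx": 0, "dy": 0.0, "dz": 0, "rx": 0.0, "ry": 0.0, "rz": 0.0}
  ]
}}

```text
clock: 40.6
position: [413.6, 214.9, 54.0]
tool_rot: [0.143, 2.838, -0.026]
wrist_force: [-0.6, -0.1, -0.6]
width: 0.006
grip_force: 0.3
```

Emit:
{"name": "carry_out", "arguments": {
  "rows": [
    {"dx": -0.8, "dy": 0.0, "dz": 0.4, "rx": 0.0, "ry": 0.0, "rz": 0.0},
    {"dx": 0, "dy": 0.0, "dz": 0, "rx": 0.0, "ry": 0.0, "rz": 0.0}
  ]
}}

```text
clock: 40.8
position: [414.4, 214.8, 53.8]
tool_rot: [0.143, 2.838, -0.026]
wrist_force: [-0.4, 0.0, -0.2]
width: -0.001
grip_force: 0.3
```

Emit:
{"name": "carry_out", "arguments": {
  "rows": [
    {"dx": -0.8, "dy": 0.0, "dz": 0.4, "rx": 0.0, "ry": 0.0, "rz": 0.0},
    {"dx": 0, "dy": 0.0, "dz": 0, "rx": 0.0, "ry": 0.0, "rz": 0.0}
  ]
}}

```text
clock: 41.0
position: [415.2, 214.7, 53.6]
tool_rot: [0.143, 2.839, -0.026]
wrist_force: [-1.7, 0.4, -0.3]
width: 0.001
grip_force: 0.9
```

Contact begins at 415. Continue.

Emit:
{"name": "carry_out", "arguments": {
  "rows": [
    {"dx": -0.8, "dy": 0.0, "dz": 0.3, "rx": 0.0, "ry": 0.0, "rz": 0.0},
    {"dx": -0.7, "dy": 0.0, "dz": 0.3, "rx": 0.0, "ry": 0.0, "rz": 0.0},
    {"dx": 0, "dy": 0.0, "dz": 0, "rx": 0.0, "ry": 0.0, "rz": 0.0}
  ]
}}

```text
clock: 41.3
position: [416.4, 214.5, 53.2]
tool_rot: [0.143, 2.84, -0.026]
wrist_force: [-5.4, 1.4, 0.2]
width: 0.003
grip_force: 2.7
```

Emit:
{"name": "carry_out", "arguments": {
  "rows": [
    {"dx": -0.8, "dy": 0.0, "dz": 0.3, "rx": 0.0, "ry": 0.0, "rz": 0.0},
    {"dx": 0, "dy": 0.0, "dz": 0, "rx": 0.0, "ry": 0.0, "rz": 0.0}
  ]
}}

```text
clock: 41.5
position: [417.3, 214.4, 53.2]
tool_rot: [0.143, 2.84, -0.026]
wrist_force: [-5.3, 1.2, -0.7]
width: -0.005
grip_force: 2.3
```

Emit:
{"name": "carry_out", "arguments": {
  "rows": [
    {"dx": -0.8, "dy": 0.0, "dz": 0.2, "rx": 0.0, "ry": 0.0, "rz": 0.0},
    {"dx": 0, "dy": 0.0, "dz": 0, "rx": 0.0, "ry": 0.0, "rz": 0.0}
  ]
}}

```text
clock: 41.7
position: [418.0, 214.4, 53.1]
tool_rot: [0.143, 2.84, -0.026]
wrist_force: [-4.6, 1.4, -3.0]
width: -0.003
grip_force: 2.2
```

Emit:
{"name": "carry_out", "arguments": {
  "rows": [
    {"dx": -0.7, "dy": 0.0, "dz": 0.2, "rx": 0.0, "ry": 0.0, "rz": 0.0},
    {"dx": 0, "dy": 0.0, "dz": 0, "rx": 0.0, "ry": 0.0, "rz": 0.0}
  ]
}}

```text
clock: 41.9
position: [418.9, 214.2, 53.2]
tool_rot: [0.143, 2.839, -0.026]
wrist_force: [-4.6, 0.7, -2.8]
width: -0.002
grip_force: 1.9
```

Emit:
{"name": "carry_out", "arguments": {
  "rows": [
    {"dx": -0.6, "dy": 0.0, "dz": 0.2, "rx": 0.0, "ry": 0.0, "rz": 0.0},
    {"dx": 0, "dy": 0.0, "dz": 0, "rx": 0.0, "ry": 0.0, "rz": 0.0}
  ]
}}

```text
clock: 42.1
position: [420.0, 214.3, 53.6]
tool_rot: [0.142, 2.838, -0.026]
wrist_force: [-2.5, 0.1, -1.3]
width: -0.002
grip_force: 1.2
```

Emit:
{"name": "carry_out", "arguments": {
  "rows": [
    {"dx": -0.5, "dy": 0.0, "dz": 0.1, "rx": 0.0, "ry": 0.0, "rz": 0.0},
    {"dx": 0, "dy": 0.0, "dz": 0, "rx": 0.0, "ry": 0.0, "rz": 0.0}
  ]
}}

```text
clock: 42.3
position: [420.2, 214.2, 53.6]
tool_rot: [0.143, 2.839, -0.026]
wrist_force: [-5.8, -0.0, -0.6]
width: 0.002
grip_force: 2.7
```

Emit:
{"name": "carry_out", "arguments": {
  "rows": [
    {"dx": -0.6, "dy": 0.0, "dz": 0.1, "rx": 0.0, "ry": 0.0, "rz": 0.0},
    {"dx": 0, "dy": 0.0, "dz": 0, "rx": 0.0, "ry": 0.0, "rz": 0.0}
  ]
}}

```text
clock: 42.5
position: [420.4, 214.2, 53.4]
tool_rot: [0.143, 2.84, -0.026]
wrist_force: [-10.2, 1.7, 2.8]
width: 0.003
grip_force: 5.1
```

Emit:
{"name": "carry_out", "arguments": {
  "rows": [
    {"dx": -0.4, "dy": 0.0, "dz": 0.1, "rx": 0.0, "ry": 0.0, "rz": 0.0},
    {"dx": 0, "dy": 0.0, "dz": 0, "rx": 0.0, "ry": 0.0, "rz": 0.0}
  ]
}}

```text
clock: 42.7
position: [420.6, 214.2, 53.4]
tool_rot: [0.143, 2.84, -0.026]
wrist_force: [-13.1, 1.8, 4.5]
width: -0.002
grip_force: 7.0
```

```bash
python3 - <<'E'
from clip import *
a2=np.pi+YAW
st=read_state(); P=np.array(st['position']); M=R.from_rotvec(st['tool_rot']).as_matrix(); o=np.array([np.cos(a2),np.sin(a2),0])
w=[(P+o*25,M),(P+o*30+[0,0,40],M),(P+o*5+[0,0,97],Rt(a2)),pose('back',(26,66),0,1,a2),pose('back',(30,32),.3,1,a2)]
show(w,st)
E
```

```text
42.7 13
[{"dx": 23.9, "dy": 0.1, "dz": -7.3, "rx": 0.0, "ry": 0.0, "rz": 0.0}, {"dx": -7.0, "dy": -0.1, "dz": -39.7, "rx": 0.0, "ry": 0.0, "rz": 0.0}, {"dx": -13.5, "dy": -0.1, "dz": -15.7, "rx": -0.001, "ry": 0.099, "rz": 0.001}, {"dx": -11.9, "dy": -0.1, "dz": -17.0, "rx": -0.001, "ry": 0.099, "rz": 0.001}, {"dx": -10.2, "dy": 0.0, "dz": -18.1, "rx": -0.001, "ry": 0.099, "rz": 0.001}]
[{"dx": -42.3, "dy": 0.0, "dz": -0.3, "rx": 0.0, "ry": 0.0, "rz": 0.0}, {"dx": -42.3, "dy": 0.0, "dz": -0.3, "rx": 0.0, "ry": 0.0, "rz": 0.0}, {"dx": -42.3, "dy": 0.0, "dz": -0.3, "rx": 0.0, "ry": 0.0, "rz": 0.0}, {"dx": -42.3, "dy": 0.0, "dz": -0.3, "rx": 0.0, "ry": 0.0, "rz": 0.0}, {"dx": -42.3, "dy": 0.0, "dz": -0.3, "rx": 0.0, "ry": 0.0, "rz": 0.0}]
[{"dx": -1.2, "dy": 0.0, "dz": 12.4, "rx": 0.0, "ry": 0.1, "rz": 0.0}, {"dx": -2.4, "dy": 0.0, "dz": 12.2, "rx": 0.0, "ry": 0.1, "rz": 0.0}, {"dx": -3.6, "dy": 0.0, "dz": 11.9, "rx": 0.0, "ry": 0.1, "rz": 0.0}]
```

Front snapped. Now the back clip.

Emit:
{"name": "carry_out", "arguments": {
  "rows": [
    {"dx": 23.9, "dy": 0.0, "dz": -7.3, "rx": 0.0, "ry": 0.0, "rz": 0.0},
    {"dx": -7.0, "dy": 0.0, "dz": -39.7, "rx": 0.0, "ry": 0.0, "rz": 0.0},
    {"dx": -13.5, "dy": 0.0, "dz": -15.7, "rx": 0.0, "ry": 0.099, "rz": 0.0},
    {"dx": -11.9, "dy": 0.0, "dz": -17.0, "rx": 0.0, "ry": 0.099, "rz": 0.0},
    {"dx": -10.2, "dy": 0.0, "dz": -18.1, "rx": 0.0, "ry": 0.099, "rz": 0.0}
  ]
}}

```text
clock: 43.2
position: [417.0, 215.2, 152.8]
tool_rot: [0.156, 3.136, -0.002]
wrist_force: [0.8, 0.5, -0.5]
width: 0.002
grip_force: 0.0
```

Emit:
{"name": "carry_out", "arguments": {
  "rows": [
    {"dx": -42.3, "dy": 0.0, "dz": -0.3, "rx": 0.0, "ry": 0.0, "rz": 0.0},
    {"dx": -42.3, "dy": 0.0, "dz": -0.3, "rx": 0.0, "ry": 0.0, "rz": 0.0},
    {"dx": -42.3, "dy": 0.0, "dz": -0.3, "rx": 0.0, "ry": 0.0, "rz": 0.0},
    {"dx": -42.3, "dy": 0.0, "dz": -0.3, "rx": 0.0, "ry": 0.0, "rz": 0.0},
    {"dx": -42.3, "dy": 0.0, "dz": -0.3, "rx": 0.0, "ry": 0.0, "rz": 0.0}
  ]
}}

```text
clock: 43.7
position: [628.8, 193.2, 152.9]
tool_rot: [0.158, 3.134, -0.005]
wrist_force: [0.1, 0.0, 1.8]
width: 0.001
grip_force: 0.0
```

Emit:
{"name": "carry_out", "arguments": {
  "rows": [
    {"dx": -1.2, "dy": 0.0, "dz": 12.4, "rx": 0.0, "ry": 0.1, "rz": 0.0},
    {"dx": -2.4, "dy": 0.0, "dz": 12.2, "rx": 0.0, "ry": 0.1, "rz": 0.0},
    {"dx": -3.6, "dy": 0.0, "dz": 11.9, "rx": 0.0, "ry": 0.1, "rz": 0.0},
    {"dx": 0, "dy": 0.0, "dz": 0, "rx": 0.0, "ry": 0.0, "rz": 0.0}
  ]
}}

```text
clock: 44.1
position: [630.9, 192.2, 111.6]
tool_rot: [-0.146, -2.834, -0.016]
wrist_force: [-0.2, 0.5, -0.4]
width: -0.0
grip_force: 0.0
```

```bash
python3 - <<'E'
from clip import *
a2=np.pi+YAW
st=read_state(); print(np.round(st['position'],1),st['wrist_force'])
show([pose('back',Cpt(t),.3,1,a2) for t in(-.2,.2,.5,.8,1.05,1.2)],st)
E
```

```text
[630.9 192.2 111.6] [-0.22508948  0.48422849 -0.37887406]
44.1 6
[{"dx": -3.9, "dy": -0.1, "dz": 20.2, "rx": -0.005, "ry": -0.004, "rz": 0.0}, {"dx": -4.5, "dy": 0.0, "dz": 11.1, "rx": 0.0, "ry": 0.0, "rz": 0.0}, {"dx": -0.3, "dy": 0.0, "dz": 9.0, "rx": 0.0, "ry": 0.0, "rz": 0.0}, {"dx": 2.4, "dy": 0.0, "dz": 8.7, "rx": 0.0, "ry": 0.0, "rz": 0.0}, {"dx": 3.9, "dy": 0.0, "dz": 6.4, "rx": 0.0, "ry": 0.0, "rz": 0.0}]
[{"dx": 3.0, "dy": 0.0, "dz": 3.3, "rx": 0.0, "ry": 0.0, "rz": 0.0}]
```

Emit:
{"name": "carry_out", "arguments": {
  "rows": [
    {"dx": -3.9, "dy": 0, "dz": 20.2, "rx": 0, "ry": 0, "rz": 0.0},
    {"dx": -4.5, "dy": 0.0, "dz": 11.1, "rx": 0.0, "ry": 0.0, "rz": 0.0},
    {"dx": -0.3, "dy": 0.0, "dz": 9.0, "rx": 0.0, "ry": 0.0, "rz": 0.0},
    {"dx": 2.4, "dy": 0.0, "dz": 8.7, "rx": 0.0, "ry": 0.0, "rz": 0.0},
    {"dx": 3.9, "dy": 0.0, "dz": 6.4, "rx": 0.0, "ry": 0.0, "rz": 0.0}
  ]
}}

```text
clock: 44.6
position: [616.1, 194.5, 62.0]
tool_rot: [-0.144, -2.842, -0.017]
wrist_force: [1.1, -0.3, 0.7]
width: 0.001
grip_force: 0.4
```

Emit:
{"name": "carry_out", "arguments": {
  "rows": [
    {"dx": 3.0, "dy": 0.0, "dz": 3.3, "rx": 0.0, "ry": 0.0, "rz": 0.0},
    {"dx": 1.2, "dy": 0.0, "dz": 0.9, "rx": 0.0, "ry": 0.0, "rz": 0.0},
    {"dx": 0, "dy": 0.0, "dz": 0, "rx": 0.0, "ry": 0.0, "rz": 0.0}
  ]
}}

```text
clock: 44.9
position: [611.1, 195.0, 59.7]
tool_rot: [-0.144, -2.842, -0.017]
wrist_force: [-0.5, -0.3, 0.6]
width: 0.001
grip_force: 0.2
```

Emit:
{"name": "carry_out", "arguments": {
  "rows": [
    {"dx": 1.0, "dy": 0.0, "dz": 0.8, "rx": 0.0, "ry": 0.0, "rz": 0.0},
    {"dx": 0, "dy": 0.0, "dz": 0, "rx": 0.0, "ry": 0.0, "rz": 0.0}
  ]
}}

```text
clock: 45.1
position: [610.1, 195.1, 59.0]
tool_rot: [-0.144, -2.841, -0.017]
wrist_force: [0.0, -0.2, -0.2]
width: -0.003
grip_force: 0.4
```

Emit:
{"name": "carry_out", "arguments": {
  "rows": [
    {"dx": 0.8, "dy": 0.0, "dz": 0.5, "rx": 0.0, "ry": 0.0, "rz": 0.0},
    {"dx": 0, "dy": 0.0, "dz": 0, "rx": 0.0, "ry": 0.0, "rz": 0.0}
  ]
}}

```text
clock: 45.3
position: [609.1, 195.2, 58.5]
tool_rot: [-0.144, -2.841, -0.017]
wrist_force: [0.8, -0.5, 0.6]
width: 0.0
grip_force: 0.4
```

Emit:
{"name": "carry_out", "arguments": {
  "rows": [
    {"dx": 0.8, "dy": 0.0, "dz": 0.5, "rx": 0.0, "ry": 0.0, "rz": 0.0},
    {"dx": 0, "dy": 0.0, "dz": 0, "rx": 0.0, "ry": 0.0, "rz": 0.0}
  ]
}}

```text
clock: 45.5
position: [608.1, 195.3, 58.1]
tool_rot: [-0.144, -2.841, -0.017]
wrist_force: [0.3, 0.5, 0.5]
width: -0.0
grip_force: 0.3
```

Emit:
{"name": "carry_out", "arguments": {
  "rows": [
    {"dx": 0.8, "dy": 0.0, "dz": 0.4, "rx": 0.0, "ry": 0.0, "rz": 0.0},
    {"dx": 0, "dy": 0.0, "dz": 0, "rx": 0.0, "ry": 0.0, "rz": 0.0}
  ]
}}

```text
clock: 45.7
position: [607.2, 195.3, 58.1]
tool_rot: [-0.144, -2.841, -0.017]
wrist_force: [0.8, -0.1, -0.3]
width: 0.002
grip_force: 0.3
```

Emit:
{"name": "carry_out", "arguments": {
  "rows": [
    {"dx": 0.8, "dy": 0.0, "dz": 1.5, "rx": 0.0, "ry": 0.0, "rz": 0.0},
    {"dx": 0.6, "dy": 0.0, "dz": 1.5, "rx": 0.0, "ry": 0.0, "rz": 0.0},
    {"dx": 0, "dy": 0.0, "dz": 0, "rx": 0.0, "ry": 0.0, "rz": 0.0}
  ]
}}

```text
clock: 46.0
position: [604.9, 195.6, 55.5]
tool_rot: [-0.144, -2.841, -0.017]
wrist_force: [0.5, 0.1, 0.4]
width: -0.002
grip_force: 0.4
```

Emit:
{"name": "carry_out", "arguments": {
  "rows": [
    {"dx": 0.8, "dy": 0.0, "dz": 0.5, "rx": 0.0, "ry": 0.0, "rz": 0.0},
    {"dx": 0, "dy": 0.0, "dz": 0, "rx": 0.0, "ry": 0.0, "rz": 0.0}
  ]
}}

```text
clock: 46.2
position: [604.5, 195.6, 55.5]
tool_rot: [-0.144, -2.842, -0.017]
wrist_force: [3.9, -0.3, -0.4]
width: -0.002
grip_force: 2.2
```

Emit:
{"name": "carry_out", "arguments": {
  "rows": [
    {"dx": 0.8, "dy": 0.0, "dz": 0.4, "rx": 0.0, "ry": 0.0, "rz": 0.0},
    {"dx": 0, "dy": 0.0, "dz": 0, "rx": 0.0, "ry": 0.0, "rz": 0.0}
  ]
}}

```text
clock: 46.4
position: [603.9, 195.6, 55.4]
tool_rot: [-0.144, -2.843, -0.017]
wrist_force: [7.0, -1.1, -1.2]
width: -0.0
grip_force: 3.5
```

Emit:
{"name": "carry_out", "arguments": {
  "rows": [
    {"dx": 0.8, "dy": 0.0, "dz": 0.3, "rx": 0.0, "ry": 0.0, "rz": 0.0},
    {"dx": 0, "dy": 0.0, "dz": 0, "rx": 0.0, "ry": 0.0, "rz": 0.0}
  ]
}}

```text
clock: 46.6
position: [603.2, 195.7, 55.3]
tool_rot: [-0.144, -2.843, -0.018]
wrist_force: [8.6, -0.2, -1.5]
width: 0.002
grip_force: 4.1
```

Emit:
{"name": "carry_out", "arguments": {
  "rows": [
    {"dx": 0.8, "dy": 0.0, "dz": 0.3, "rx": 0.0, "ry": 0.0, "rz": 0.0},
    {"dx": 0, "dy": 0.0, "dz": 0, "rx": 0.0, "ry": 0.0, "rz": 0.0}
  ]
}}

```text
clock: 46.8
position: [602.3, 195.8, 55.1]
tool_rot: [-0.144, -2.843, -0.018]
wrist_force: [7.0, -0.4, -1.1]
width: 0.0
grip_force: 3.8
```

Emit:
{"name": "carry_out", "arguments": {
  "rows": [
    {"dx": 0.8, "dy": 0.0, "dz": 0.3, "rx": 0.0, "ry": 0.0, "rz": 0.0},
    {"dx": 0, "dy": 0.0, "dz": 0, "rx": 0.0, "ry": 0.0, "rz": 0.0}
  ]
}}

```text
clock: 47.0
position: [601.0, 196.0, 55.0]
tool_rot: [-0.144, -2.842, -0.017]
wrist_force: [4.7, 0.0, -1.8]
width: -0.001
grip_force: 2.2
```

Emit:
{"name": "carry_out", "arguments": {
  "rows": [
    {"dx": 0.7, "dy": 0.0, "dz": 0.2, "rx": 0.0, "ry": 0.0, "rz": 0.0},
    {"dx": 0, "dy": 0.0, "dz": 0, "rx": 0.0, "ry": 0.0, "rz": 0.0}
  ]
}}

```text
clock: 47.2
position: [600.0, 196.1, 55.0]
tool_rot: [-0.144, -2.841, -0.017]
wrist_force: [2.3, 0.4, -2.8]
width: -0.004
grip_force: 1.7
```

Emit:
{"name": "carry_out", "arguments": {
  "rows": [
    {"dx": 0.6, "dy": 0.0, "dz": 0.2, "rx": 0.0, "ry": 0.0, "rz": 0.0},
    {"dx": 0, "dy": 0.0, "dz": 0, "rx": 0.0, "ry": 0.0, "rz": 0.0}
  ]
}}

```text
clock: 47.4
position: [599.8, 196.1, 55.1]
tool_rot: [-0.144, -2.842, -0.017]
wrist_force: [7.7, 0.4, -4.5]
width: 0.001
grip_force: 3.7
```

Emit:
{"name": "carry_out", "arguments": {
  "rows": [
    {"dx": 0.5, "dy": 0.0, "dz": 0.1, "rx": 0.0, "ry": 0.0, "rz": 0.0},
    {"dx": 0, "dy": 0.0, "dz": 0, "rx": 0.0, "ry": 0.0, "rz": 0.0}
  ]
}}

```text
clock: 47.6
position: [599.7, 196.1, 55.1]
tool_rot: [-0.144, -2.843, -0.017]
wrist_force: [10.5, 0.2, -5.5]
width: 0.0
grip_force: 5.4
```

Emit:
{"name": "carry_out", "arguments": {
  "rows": [
    {"dx": 0.4, "dy": 0.0, "dz": 0.1, "rx": 0.0, "ry": 0.0, "rz": 0.0},
    {"dx": 0, "dy": 0.0, "dz": 0, "rx": 0.0, "ry": 0.0, "rz": 0.0}
  ]
}}

```text
clock: 47.8
position: [599.6, 196.1, 55.1]
tool_rot: [-0.145, -2.844, -0.018]
wrist_force: [13.0, -0.3, -7.1]
width: -0.0
grip_force: 6.7
```

Snapped. I retreat outward, up and clear, then look from both cameras.

Emit:
{"name": "carry_out", "arguments": {
  "rows": [
    {"dx": -23.9, "dy": 0.0, "dz": -7.3, "rx": 0.0, "ry": 0.0, "rz": 0.0},
    {"dx": 7.0, "dy": 0.0, "dz": -39.7, "rx": 0.0, "ry": 0.0, "rz": 0.0},
    {"dx": 14, "dy": 0.0, "dz": -45, "rx": 0.0, "ry": 0.0, "rz": 0.0},
    {"dx": 12, "dy": 0.0, "dz": -40, "rx": 0.0, "ry": 0.0, "rz": 0.0},
    {"dx": 0, "dy": 45, "dz": 0, "rx": 0.0, "ry": 0, "rz": 0.0}
  ]
}}

```text
clock: 48.3
position: [634.7, 235.4, 191.1]
tool_rot: [-0.15, -2.849, -0.02]
wrist_force: [1.3, 0.5, 0.6]
width: 0.001
grip_force: 0.0
```

Emit:
{"name": "carry_out", "arguments": {
  "rows": [
    {"dx": 0, "dy": -48, "dz": 0, "rx": 0.0, "ry": 0, "rz": 0.0},
    {"dx": 0, "dy": 0, "dz": 0, "rx": 0.0, "ry": 0, "rz": 0.0}
  ]
}}

```text
clock: 48.5
position: [627.4, 188.8, 184.0]
tool_rot: [-0.144, -2.84, -0.015]
wrist_force: [0.0, -0.0, 0.3]
width: -0.001
grip_force: 0.0
```

```bash
python3 - <<'E'
from h import *
st=read_state(); print(st['clock'],np.round(st['position'],1),np.round(st['wrist_force'],1))
T=snapshot('top'); S=snapshot('side')
a=cv2.resize(T[140:260,115:245],(400,369),interpolation=cv2.INTER_CUBIC); b=cv2.resize(S[185:315,175:315],(398,369),interpolation=cv2.INTER_CUBIC)
cv2.imwrite('pics/c9.png',np.hstack([a,b]))
E
```

```text
48.5 [627.4 188.8 184. ] [ 0.  -0.   0.3]
```

View pics/c9.png

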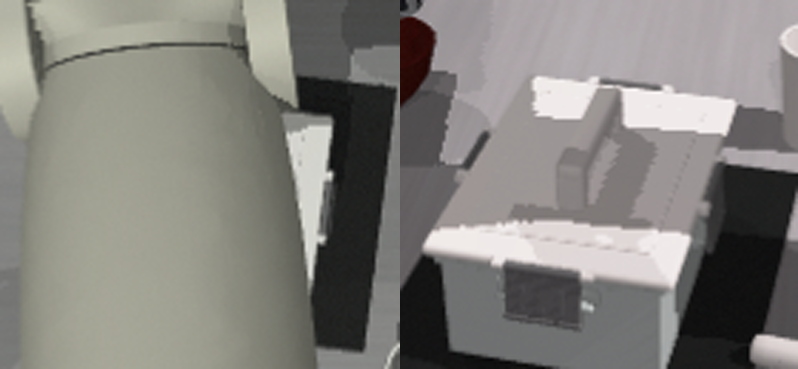

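Left clip is shut over its rib (crop 540,290), and the front and right ones hang down. The arm covers the top view, so I move aside for one last check.

Emit:
{"name": "carry_out", "arguments": {
  "rows": [
    {"dx": 0, "dy": -48, "dz": 0, "rx": 0.0, "ry": 0, "rz": 0.0},
    {"dx": 0, "dy": -48, "dz": 0, "rx": 0.0, "ry": 0, "rz": 0.0},
    {"dx": 0, "dy": -48, "dz": 0, "rx": 0.0, "ry": 0, "rz": 0.0},
    {"dx": 0, "dy": -48, "dz": 0, "rx": 0.0, "ry": 0, "rz": 0.0},
    {"dx": 0, "dy": -48, "dz": 0, "rx": 0.0, "ry": 0, "rz": 0.0}
  ]
}}

```text
clock: 49.1
position: [603.4, -49.6, 184.9]
tool_rot: [-0.144, -2.841, -0.018]
wrist_force: [0.5, 0.0, -0.2]
width: 0.001
grip_force: 0.0
```

Emit:
{"name": "carry_out", "arguments": {
  "rows": [
    {"dx": 0, "dy": -48, "dz": 0, "rx": 0.0, "ry": 0, "rz": 0.0},
    {"dx": 0, "dy": -40, "dz": 0, "rx": 0.0, "ry": 0, "rz": 0.0},
    {"dx": 0, "dy": 0, "dz": 0, "rx": 0.0, "ry": 0, "rz": 0.0},
    {"dx": 0, "dy": 0, "dz": 0, "rx": 0.0, "ry": 0, "rz": 0.0}
  ]
}}

```text
clock: 49.5
position: [594.9, -136.2, 184.9]
tool_rot: [-0.146, -2.841, -0.018]
wrist_force: [0.4, 0.6, -0.5]
width: 0.0
grip_force: 0.0
```

```bash
python3 - <<'E'
from h import *
st=read_state(); print(st['clock'],np.round(st['position'],1),np.round(st['wrist_force'],1))
T=snapshot('top'); S=snapshot('side')
a=cv2.resize(T[110:310,115:275],(400,500),interpolation=cv2.INTER_CUBIC); b=cv2.resize(S[175:325,165:285],(400,500),interpolation=cv2.INTER_CUBIC)
cv2.imwrite('pics/c10.png',np.hstack([a,b]))
E
```

```text
49.5 [ 594.9 -136.2  184.9] [ 0.4  0.6 -0.5]
```

View pics/c10.png

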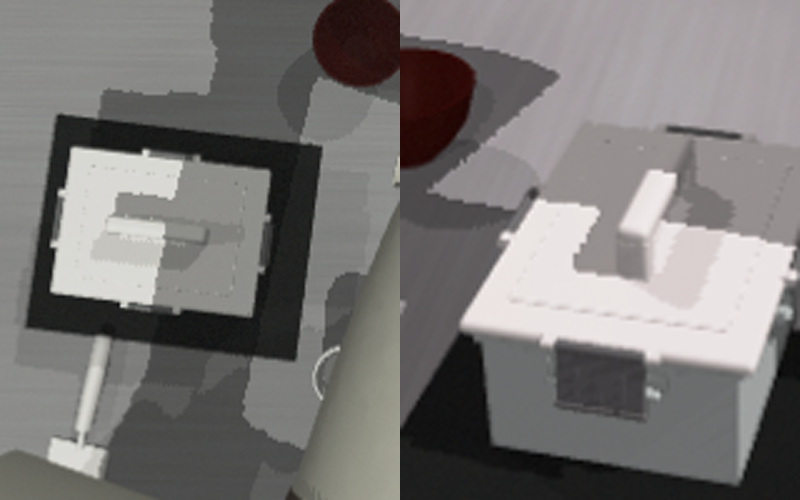

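The top view shows all four clips folded down at the lid's edges, at crop positions (170,155), (58,215), (265,245) and (150,308). The lid is square and flat, and bowl, cup and paddle look untouched. Handing in.

```bash
python3 -c "
from workcell import *
print(job_done())"
```

```text
the job is handed in; nothing more can be done
None
```

The rice box is closed and handed in at about 50 s: the lid is home on its seal, all four clips are snapped shut, nothing is being held, and bowl, cup and paddle look unmoved. The first seating jammed and took up to about 33 N on the handle before I re-gripped and reseated the lid.

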